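Load spare control cards into the positioner's card rack

ROBOT

A 6-joint arm with a two-finger parallel gripper is mounted at the origin on a cart in front of the work surface, level with it; the furniture and walls round the work are solid. World frame = base frame: x ahead of the robot, y to its left, z up, the work surface at z = 0. Lengths are in mm, angles in degrees, forces in N, time in s.
With the tool pointing down it reaches from about 300 to 850 mm from the base axis. Payload 4.2 kg.
Tool frame: the origin (TCP) lies midway between the tips of the shut fingers; the grasp point (between the pads) lies 19 mm behind it (pinch_z is the distance from the TCP to the grasp point, in mm); z points along the fingers, y is the line along which they close (so a half turn about z gives the same grasp; the last joint's range is limited). The gripper opens to 91 mm and grips with 3 to 60 N. Pads are 32 mm wide; open, the fingers measure 118 mm over their backs; the gripper's body (76 mm by 178 mm) begins 60 mm behind the grasp point.
Start: joints at [-69.672, 18.312, 89.639, -0, 72.044, -1.146], TCP at [210.504, -535.099, 213.976] pointing down, gripper open.
Joint ranges: [-177.97, 177.97], [-48.28, 115.42], [12.27, 149.76], [-77.06, 257.06], [2.81, 150.46], [-146.56, 146.56]. Speed limits (degrees/s): [147.25, 147.25, 180, 180, 180, 180].

INTERFACE

Orientations are given as [roll, pitch, yaw] about the fixed x, y, z axes, in that order (R = Rz(yaw) Ry(pitch) Rx(roll)).
In Python, from workcell import * gives the robot as it stands.
- The arm moves only by the tool step_arm, never from a script. Its argument "steps" is a list of rows, each a list of 7 numbers: the turn, a rotation vector about the tool's x, y, z in degrees, then the shift along the tool's x, y, z in mm, then the opening, from 0 (shut) to 1 (fully open). In form: [[rx, ry, rz, x, y, z, hand], ...]. A call has exactly 8 rows; each row shifts and turns the commanded pose from where the row before left it, along the tool's axes as they then stand; what a row does not reach is not made up. A row lasts 1/8 s, in which the tool goes at most 62.5 mm and 10.7 degrees, less where a joint would pass 70% of its speed; a pose out of reach is approached as far as the arm can. A call is refused whole if a number of a shift passes 62.5 or a number of a turn 10.7, either way. A call with a gripper value outside its range is refused whole. The fingers move at their own pace and stop on an object; "force" is the grip in N (left out, the last holds). Time passes only in rows, so rows that do not move let the fingers close, or fill a call up. It gives the time, the measured TCP pose, the force, the opening and the grip force at its end, in the units of the state.
- state(): the state, without advancing time (a new reading comes with each control period).
- grab_frame(name): name is "side" or "top" or "wrist"; returns a dict with "image" (480x640x3 uint8, blue, green, red), "fovy" (degrees; the focal length in pixels is half the picture's height over the tangent of half this angle, whatever the lens; pixels are square), "cx", "cy" (the principal point, pixels), "origin" and "rotation" of the camera in the world; the wrist camera has in their place "tool_from_camera" (4x4, takes a point from camera to tool coordinates, whose origin is the TCP and whose axes are the flange's). Camera axes: x right, y down, z forward; pixel columns grow to the right and rows downward; lengths in mm; the calibration is good to about 2 mm. A picture is of the moment at which its call begins: read the wrist's pose just before it. There is no depth.
- job_done(): hands the job in; it is judged then, once.
The state is a dict: "time_s": time; "qpos": joint angles; "qvel": joint speeds; "effort": joint torques, N m; "ee_pos": TCP position; "ee_rot": TCP orientation; "force": force on the tool from outside, world axes, zero at the start; "torque": the same for the moment, N m; "gripper_width": finger opening in mm; "gripper_force": force on a finger pad.
Only numpy, scipy, OpenCV 4.12 (cv2) and the standard library are available. Lean on these libraries where they do the work, as an engineer would, in place of code of your own. Each camera call takes 0.05 s, during which the arm holds its last target. There are 200 camera calls.

TASK

Fit the spare circuit cards lying on the mat into the card rack: first push the yellow keeper plate by its free end so that it swings about a quarter turn, well clear of the bays. Slide each card, brass contact edge first, along the two guides of the bay of its own colour, and swing that bay's two levers fully shut so that they press the card home; the levers of a bay that stays empty are to be shut too. With all four levers shut, swing the keeper plate back until it lies fully closed along the mouths of the bays, and leave the mug and the magnet square alone.

Things in the scene. Friction and masses are not known exactly. Their poses are not given: they have to be found in the camera images.
- rack: fixed card rack: grey base plate with two bays side by side. Frame: x = the way cards slide in (about world -y), y away from the robot (about world +x), z up; origin at table height midway between the bays, on the lever pins' line. Base x -0.110 to 0.125, y -0.152 to 0.094, top z 6 mm; x < 0 is the bare apron before the mouths. Back plate x 0.113 to 0.125, top z 40 mm
- bay_a (a point): where the blue card's origin lies when home in bay a (blue labels, the bay nearer the robot): rack (0.054, -0.0475, 0.006); axes as the rack's. A sprung contact block meets the card 6 mm short of home and pushes back with 1 N, rising to 4 N at home: only shut levers keep it home. They press on its tail panel
- bay_b (a point): where the orange card's origin lies when home in bay b (orange labels): rack (0.054, 0.0475, 0.006); axes as the rack's; sprung contact block as in bay a
- guide_a (a point): middle of the guides' front end in bay a, rack (0.022, -0.0475, 0.006), on the base plate; bay b is the same 95 mm further along rack +y. Guides (black) run x 0.022 to 0.110, 53 mm apart, z up to 20 mm; lips over the board's edges start 8 mm above the base plate and are 46 mm apart. Flared lead-ins, no lip, x 0.003 to 0.024, 58 mm wide at the front
- apron_a (a point): middle of bay a's apron, rack (-0.085, -0.0475, 0.006); bay b's is 95 mm further along rack +y. Open levers reach to x -0.028 and hang over the edges of the board's path, 8 mm above the base plate, so lower a card with its leading edge short of x -0.032 (card origin about here), then slide it along rack +x under them; its tail panel passes between them (33 mm free)
- card_a: blue-handled circuit card for bay a, 150 g; may be absent. Green board 100x50x4 mm. Origin: centre of its underside, x to the leading (brass) edge, y across, z up. Tail panel 30 wide, x -50 to -44 mm, up to z 24 mm. Pull bar at x -2 mm: 40 long along y, 10 thick along x, z 32 to 46 mm; pinch it, closing along x. On posts within y +-15 mm. Other parts under 12 mm. Starts flat on a 3 mm mat
- card_b: orange-handled circuit card for bay b, 150 g; may be absent. Green board 100x50x4 mm. Origin: centre of its underside, x to the leading (brass) edge, y across, z up. Tail panel 30 wide, x -50 to -44 mm, up to z 24 mm. Pull bar at x -2 mm: 40 long along y, 10 thick along x, z 32 to 46 mm; pinch it, closing along x. On posts within y +-15 mm. Other parts under 12 mm. Starts flat on a 3 mm mat
- keeper (a joint): yellow keeper plate, level, 245x40x7 mm, z 32 to 39 mm, above the levers; turns on an upright pin at rack (-0.0135, -0.135). 0 = closed: reaches 232 mm from the pin along rack +y, over the lever line of both bays; grows to 1.6 rad (stop) as the free end swings away from the rack to point along rack -x. Well clear: over 1.2. Starts 0 to 0.15, stays where left, 1 to 2 N at its end moves it
- keeper_end (a point): point on the keeper plate's centre line, at half its thickness (z = 35.5 mm), 215 mm from its pin, 17 mm short of the free end
- mug: white mug, 83 x 111 x 80 mm, a bystander
- magnet_square: grey magnet square, 23 x 75 x 41 mm, a bystander
- lever_a_near (a joint): white lever with blue tip, rack -y side of bay a, on an upright pin at rack (0, -0.0795). Arm 27 mm long, 8 mm thick, z 14 to 27 mm. 0 = shut: arm lies across the mouth, pointing to the bay's middle; grows to 1.4 rad (stop) as it swings out to point to rack -x. At q the tip is pin + 0.027*(-sin q, +cos q) in rack x, y. Starts 1.2 to 1.4, stays where left, 3 to 8 N at the tip moves it
- lever_a_far (a joint): white lever with blue tip, rack +y side of bay a, on an upright pin at rack (0, -0.0155). Arm 27 mm long, 8 mm thick, z 14 to 27 mm. 0 = shut: arm lies across the mouth, pointing to the bay's middle; grows to 1.4 rad (stop) as it swings out to point to rack -x. At q the tip is pin + 0.027*(-sin q, -cos q) in rack x, y. Starts 1.2 to 1.4, stays where left, 3 to 8 N at the tip moves it
- lever_b_near (a joint): white lever with orange tip, rack -y side of bay b, on an upright pin at rack (0, +0.0155). Arm 27 mm long, 8 mm thick, z 14 to 27 mm. 0 = shut: arm lies across the mouth, pointing to the bay's middle; grows to 1.4 rad (stop) as it swings out to point to rack -x. At q the tip is pin + 0.027*(-sin q, +cos q) in rack x, y. Starts 1.2 to 1.4, stays where left, 3 to 8 N at the tip moves it
- lever_b_far (a joint): white lever with orange tip, rack +y side of bay b, on an upright pin at rack (0, +0.0795). Arm 27 mm long, 8 mm thick, z 14 to 27 mm. 0 = shut: arm lies across the mouth, pointing to the bay's middle; grows to 1.4 rad (stop) as it swings out to point to rack -x. At q the tip is pin + 0.027*(-sin q, -cos q) in rack x, y. Starts 1.2 to 1.4, stays where left, 3 to 8 N at the tip moves it

How it is judged:
By the outcome, as a careful person would: the job done as asked, in the order asked, and still so for the second after the job is handed in, with the robot touching nothing.
Of card_a, card_b only 1 to 2 are there at a start; the rules pass over those that are not, and their reading is None.
At some moment in a run one of card_a, card_b may be knocked a few centimetres aside while the robot is not near it.
Once in a run the grip may slacken for a moment while it holds something.
It also fails if it takes over 210 s, if anything falls off the work surface, if the arm or the gripper's body presses on something with over 40 N, if the wrist force passes 120 N, or if a joint passes its speed limit or range.

## Working session

There is one attempt and no reset: what is moved stays moved. The work goes in short steps, Python scripts to look and compute and a tool call to move; the robot and the scene stay as the last step left them, time stands still between calls to the robot, and variables do not carry over. Pictures are saved under pics/ and viewed, at most 14 in all, crops included, and the job is handed in when it is done.

Besides the shell and the picture viewer there is one more tool, called as name([rows], argument=value, ...), one row to a line, values as JSON. step_arm: Moves the arm, as the interface text tells. Its arguments: {"type":"object","properties":{"steps":{"type":"array","items":{"type":"array","items":{"type":"number"}}},"force":{"type":"number"}},"required":["steps"]}

```bash
mkdir -p pics; ls
cat > h.py <<'E'
from workcell import *
import numpy as np, cv2
from scipy.spatial.transform import Rotation as R
def look(name,fn=None):
    s=state(); f=grab_frame(name)
    if 'tool_from_camera' in f:
        T=np.eye(4);T[:3,:3]=R.from_euler('xyz',s['ee_rot'],degrees=True).as_matrix();T[:3,3]=s['ee_pos']
        M=T@np.array(f['tool_from_camera']); f['origin']=M[:3,3]; f['rotation']=M[:3,:3]
    if fn: cv2.imwrite('pics/'+fn,f['image'])
    return f
def K(f): return 240/np.tan(np.radians(f['fovy'])/2)
def px2w(f,u,v,z):
    d=np.array(f['rotation'])@np.array([(u-f['cx'])/K(f),(v-f['cy'])/K(f),1]); o=np.array(f['origin'])
    return o+d*(z-o[2])/d[2]
def w2px(f,p):
    c=np.array(f['rotation']).T@(np.array(p)-np.array(f['origin'])); return c[:2]/c[2]*K(f)+[f['cx'],f['cy']]
E
python3 - <<'E'
from h import *
import pickle
for n in('top','side'):
    f=look(n,n+'0.png');pickle.dump(f,open(n+'0.pkl','wb'));print(n,f['fovy'],f['cx'],f['cy'],f['origin'],np.round(f['rotation'],3).tolist())
print(state())
E
```

```text
pics
top 57.96981377898656 319.5075095819106 243.95208441437077 [491.96762118   6.91825989 989.1640619 ] [-175.567, -1.133, -88.348]
side 47.872089981556954 319.7812598276156 237.01601489632674 [341.68558397 939.03870093 622.68397511] [-119.017, 1.231, -168.043]
{'time_s': 0.1, 'qpos': array([-6.96710055e+01,  1.83466355e+01,  8.96992301e+01, -1.77698475e-03,
        7.20432347e+01, -1.14596671e+00]), 'qvel': array([-0.02891522, -0.06072481, -0.17350331, -0.01531421,  0.0954305 ,
       -0.01027984]), 'effort': array([-3.71333208e-04, -4.13332415e+01, -2.32508934e+01,  7.28071528e-02,
        4.21273580e-02, -4.21903485e-05]), 'ee_pos': array([ 210.3396674 , -534.66530882,  213.2190696 ]), 'ee_rot': array([-1.79910884e+02, -9.27294700e-05,  2.14755103e+01]), 'force': array([0.27045239, 0.26536021, 0.08849142]), 'torque': array([ 0.02970654,  0.01718442, -0.04168418]), 'gripper_force': 0.0, 'gripper_width': 91.13700091387726}
```

View pics/top0.png

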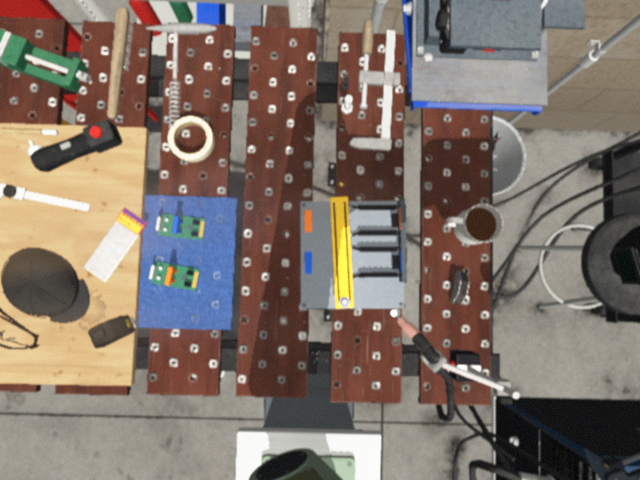

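View pics/side0.png

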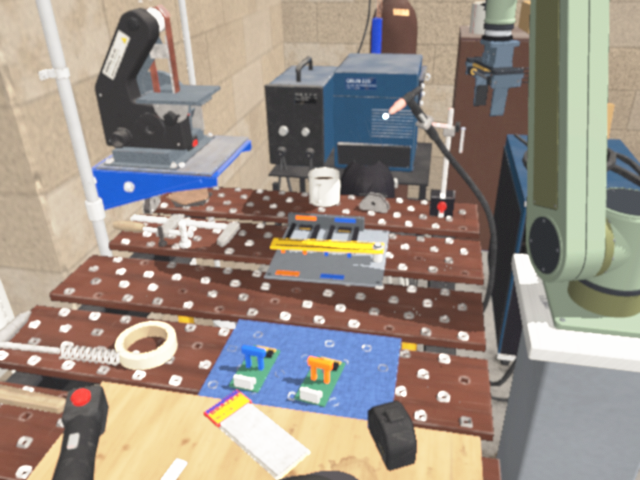

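The top view shows both cards on the mat, blue at about (180,226) and orange at about (175,275). The rack is at about (300–405, 200–310), with the keeper nearly closed at column 343. The camera rotations are Euler angles. I'll enlarge.

```bash
sed -i "s/    if fn: /    else: f['rotation']=R.from_euler('xyz',f['rotation'],degrees=True).as_matrix()\n    if fn: /" h.py
python3 - <<'E'
from h import *
f=look('top');im=f['image']
a=cv2.resize(im[190:320,290:415],None,fx=4,fy=4,interpolation=3)
b=cv2.resize(im[200:300,140:210],None,fx=4,fy=4,interpolation=3)
o=np.zeros((520,785,3),np.uint8);o[:,:500]=a;o[:400,505:785]=b
cv2.imwrite('pics/c1.png',o)
for p in((340,304),(300,203),(300,308),(180,226)): print(p,px2w(f,*p,6))
E
```

```text
(340, 304) [434.415128   -60.42572416   6.        ]
(300, 203) [661.45836487  37.07496638   6.        ]
(300, 308) [423.00343196  29.36841402   6.        ]
(180, 226) [599.97064961 307.36466507   6.        ]
```

View pics/c1.png

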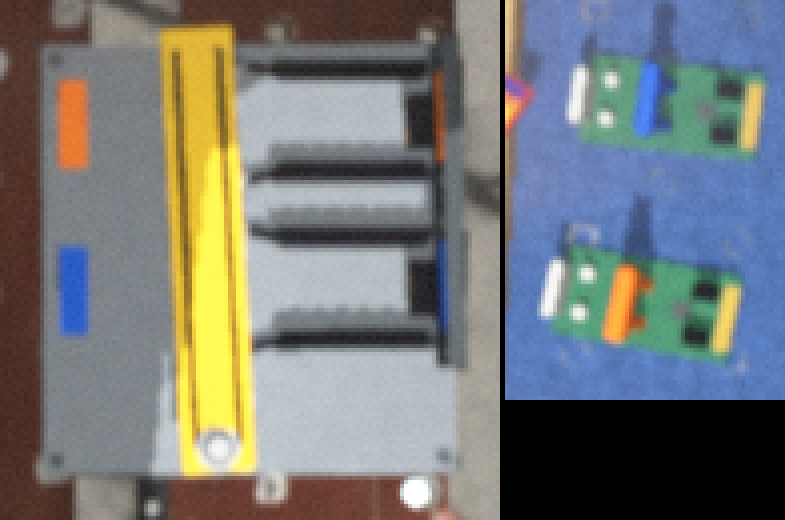

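```bash
cat >> h.py <<'E'
def fit(src,dst):
    s=np.array(src,float);d=np.array(dst)[:,:2];sm,dm=s.mean(0),d.mean(0);a=s-sm;b=d-dm
    t=np.arctan2((a[:,0]*b[:,1]-a[:,1]*b[:,0]).sum(),(a*b).sum());c,n=np.cos(t),np.sin(t);Q=np.array([[c,-n],[n,c]])
    o=dm-Q@sm;return o,np.degrees(t),np.round((Q@s.T).T+o-d,1)
E
python3 - <<'E'
from h import *
import pickle
f=pickle.load(open('top0.pkl','rb'));f['rotation']=R.from_euler('xyz',f['rotation'],degrees=True).as_matrix()
A=lambda x,y:(290+x/4-.4,190+y/4-.4)
B=lambda x,y:(140+(x-505)/4-.4,200+y/4-.4)
r=fit([(-110,94),(-110,-152),(125,-152)],[px2w(f,*A(*p),6) for p in((42,44),(42,472),(455,472))])
print('rack',r)
pin=px2w(f,*A(217,447),42);e=px2w(f,*A(196,27),39);print('pin',pin,'end',e)
t=np.radians(r[1]);Q=np.array([[np.cos(t),-np.sin(t)],[np.sin(t),np.cos(t)]])
print('pin rack',Q.T@(pin[:2]-r[0]),'end',Q.T@(e[:2]-r[0]), Q@[-13.5,-135]+r[0])
for n,P in(('b',((567,247),(743,274),(728,362),(552,333))),('a',((590,52),(766,73),(756,158),(580,140)))):
    print(n,fit([(-50,25),(50,25),(50,-25),(-50,-25)],[px2w(f,*B(*p),7) for p in P]))
# bars
for n,p,q in(('b',(634,265),(612,345)),('a',(655,65),(642,137))): print(n,px2w(f,*B(*p),49),px2w(f,*B(*q),49))
w=grab_frame('wrist');print(w['fovy'],w['cx'],w['cy'],np.round(w['tool_from_camera'],3))
E
```

```text
rack (array([578.01826683, -75.38800355]), np.float64(-88.23481596374607), array([[ 1.6,  0.4],
       [-1.2,  0.7],
       [-0.4, -1.1]]))
pin [442.46732219 -66.1895005   42.        ] end [673.44812768 -49.08257828  39.        ]
pin rack [ -13.36956798 -135.20327549] end [-23.35337819  96.19487235] [442.66648347 -66.0528688 ]
b (array([487.57728684, 311.68654302]), np.float64(-97.237716917416), array([[ 0.5, -0.3],
       [ 0.2, -0.3],
       [ 0. ,  0.1],
       [-0.7,  0.5]]))
a (array([599.93461092, 303.41972382]), np.float64(-94.37537007476406), array([[-0.4, -0.5],
       [ 0.8, -0.3],
       [-0.4,  0.3],
       [ 0. ,  0.5]]))
b [508.43322415 307.03723278  49.        ] [465.26156532 316.39999721  49.        ]
a [617.22655288 301.67511571  49.        ] [577.74150263 306.54299456  49.        ]
64.3189896585402 322.06991185824967 237.4783854996923 [[ 1.00000e-03 -9.72000e-01 -2.34000e-01  6.48720e+01]
 [ 1.00000e+00  1.00000e-03 -0.00000e+00 -2.76000e-01]
 [ 1.00000e-03 -2.34000e-01  9.72000e-01 -1.71044e+02]
 [ 0.00000e+00  0.00000e+00  0.00000e+00  1.00000e+00]]
```

Run:
```python
from h import *
t=look('top');s=look('side')
def tri(a,b):
    r=[]
    for f,p in((t,a),(s,b)):
        d=f['rotation']@np.array([(p[0]-f['cx'])/K(f),(p[1]-f['cy'])/K(f),1]);r.append((np.array(f['origin']),d/np.linalg.norm(d)))
    (o1,d1),(o2,d2)=r;A=np.c_[d1,-d2];x=np.linalg.lstsq(A,o2-o1,rcond=None)[0];p,q=o1+x[0]*d1,o2+x[1]*d2
    return np.round((p+q)/2),round(np.linalg.norm(p-q))
for a,b in(((395,312),(386,116)),((515,397),(447,110)),((465,362),(443,205)),((481,224),(324,172)),((460,285),(375,203))):print(a,tri(a,b))
i=cv2.resize(s['image'][40:280,260:560],None,fx=2.6,fy=2.5,interpolation=3);cv2.imwrite('pics/s1.png',i)
```

```text
(395, 312) (array([ 440., -127.,  307.]), 3)
(515, 397) (array([ 312., -333.,  268.]), 11)
(465, 362) (array([ 310., -341.,   18.]), 10)
(481, 224) (array([ 615., -349.,   86.]), 0)
(460, 285) (array([ 481., -330.,   16.]), 8)
```

View pics/s1.png

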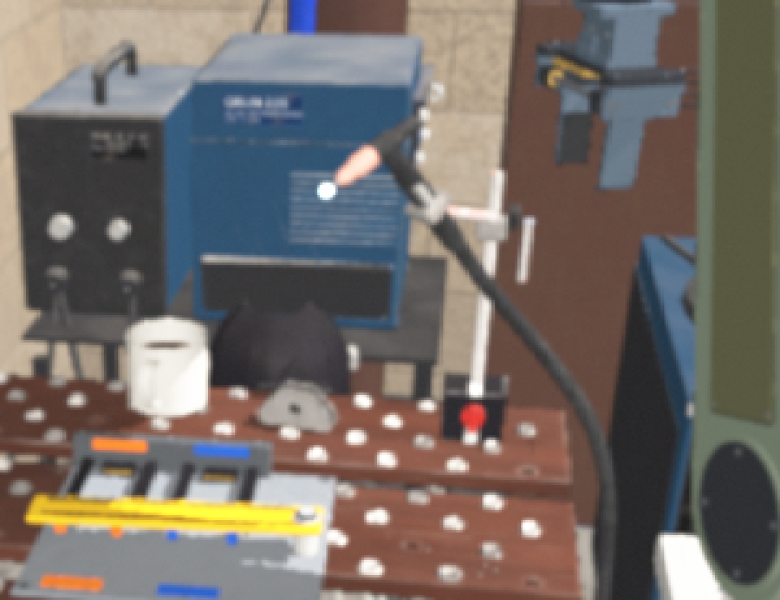

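Image shows the torch tip, triangulated at (440,-127,307), with its stand near (312,-335). I'll pass outside them at radius 650 or more. Next, a step planner.

```bash
cat >> h.py <<'E'
RO=np.array([578.02,-75.39]);RY=-88.235
def rk(x,y,z): 
    t=np.radians(RY);c,s=np.cos(t),np.sin(t);return np.array([RO[0]+c*x-s*y,RO[1]+s*x+c*y,z])
def irk(p):
    t=np.radians(RY);c,s=np.cos(t),np.sin(t);d=np.array(p[:2])-RO;return np.array([c*d[0]+s*d[1],-s*d[0]+c*d[1]])
def plan(wps,start=None):
    """wps: (pos,yaw,nrows,hand); prints rows"""
    s=state();p=np.array(s['ee_pos']);r=R.from_euler('xyz',s['ee_rot'],degrees=True)
    print('at',np.round(p,1),np.round(s['ee_rot'],1))
    for P,y,n,h in wps:
        P=np.array(P);r1=R.from_euler('xyz',[180,0,y],degrees=True);dv=(r.inv()*r1).as_rotvec()
        r0,p0=r,p
        for k in range(1,n+1):
            rn=r0*R.from_rotvec(dv*k/n);pn=p0+(P-p0)*k/n
            tv=np.degrees((r.inv()*rn).as_rotvec());d=r.inv().apply(pn-p)
            tv=np.round(tv,1)+0.;d=np.round(d,1)+0.
            print(list(map(float,tv))+list(map(float,d))+[h])
            p=p+r.apply(d);r=r*R.from_rotvec(np.radians(tv))
E
python3 - <<'E'
from h import *
plan([((241,-614,290),21,2,0),((450,-485,290),15,5,0),((600,-290,250),8,5,0),(rk(34,85,120),1.8,5,0),(rk(34,85,32),1.8,3,0)])
E
```

```text
at [ 210.5 -535.   213.7] [-180.    -0.    21.5]
[0.0, 0.0, 0.2, -0.3, 42.3, -38.2, 0]
[0.0, 0.0, 0.3, -0.1, 42.4, -38.2, 0]
[0.0, 0.0, 1.2, 48.3, -9.1, 0.0, 0]
[0.0, 0.0, 1.2, 48.0, -10.2, 0.0, 0]
[0.0, 0.0, 1.2, 47.9, -11.1, 0.0, 0]
[0.0, 0.0, 1.2, 47.6, -12.1, 0.1, 0]
[0.0, 0.0, 1.2, 47.3, -13.2, 0.0, 0]
[0.0, 0.0, 1.4, 39.1, -29.9, 8.0, 0]
[0.0, 0.0, 1.4, 38.3, -30.9, 8.0, 0]
[0.0, 0.0, 1.4, 37.5, -31.8, 8.0, 0]
[0.0, 0.0, 1.4, 36.8, -32.7, 8.0, 0]
[0.0, 0.0, 1.4, 36.0, -33.5, 8.0, 0]
[0.0, 0.0, 1.2, 17.8, -34.5, 26.0, 0]
[0.0, 0.0, 1.3, 17.0, -34.9, 26.0, 0]
[0.0, 0.0, 1.2, 16.2, -35.2, 26.1, 0]
[0.0, 0.0, 1.2, 15.5, -35.6, 26.0, 0]
[0.0, 0.0, 1.3, 14.8, -35.9, 26.0, 0]
[0.0, 0.0, 0.0, 0.0, 0.0, 29.3, 0]
[0.0, 0.0, 0.0, 0.0, 0.0, 29.4, 0]
[0.0, 0.0, 0.0, 0.0, 0.0, 29.3, 0]
```

step_arm([
  [0,0,0.2,0,42.3,-38.2,0],
  [0,0,0.3,0,42.4,-38.2,0],
  [0,0,1.2,48.3,-9.1,0,0],
  [0,0,1.2,48,-10.2,0,0],
  [0,0,1.2,47.9,-11.1,0,0],
  [0,0,1.2,47.6,-12.1,0,0],
  [0,0,1.2,47.3,-13.2,0,0],
  [0,0,1.4,39.1,-29.9,8,0],
])

```text
time_s: 1.3
ee_pos: [482.3, -445.5, 282.2]
ee_rot: [179.9, -0.0, 13.5]
force: [-0.0, -0.4, -0.3]
gripper_width: 14.0
gripper_force: 0.0
```

step_arm([
  [0,0,1.4,38.3,-30.9,8,0],
  [0,0,1.4,37.5,-31.8,8,0],
  [0,0,1.4,36.8,-32.7,8,0],
  [0,0,1.4,36,-33.5,8,0],
  [0,0,1.2,17.8,-34.5,26,0],
  [0,0,1.3,17,-34.9,26,0],
  [0,0,1.2,16.2,-35.2,26,0],
  [0,0,1.2,15.5,-35.6,26,0],
])

```text
time_s: 2.3
ee_pos: [651.9, -142.3, 145.4]
ee_rot: [180.0, -0.0, 3.0]
force: [0.9, 0.5, -0.4]
gripper_width: 0.4
gripper_force: 0.0
```

Run:
```python
from h import *
def P(q,g=34,r=218): 
    d=np.array([-np.sin(q),np.cos(q)]);n=np.array([np.cos(q),np.sin(q)]);p=np.array([-13.5,-135])+r*d+g*n
    return rk(p[0],p[1],32)
W=[(rk(34,85,100),1.8,2,0),(rk(34,85,32),1.8,5,0),(P(0.0,40),1.8,1,0)]
W+=[(P(q),1.8,1,0) for q in np.linspace(0.05,1.46,22)]
W+=[(P(1.40,50),1.8,2,0)]
plan(W)
```

```text
at [ 651.9 -142.3  145.4] [180.  -0.   3.]
[0.0, 0.0, 0.6, 7.0, -17.4, 22.7, 0]
[0.0, 0.0, 0.6, 6.8, -17.5, 22.7, 0]
[0.0, 0.0, 0.0, 0.0, 0.0, 13.6, 0]
[0.0, 0.0, 0.0, 0.0, 0.0, 13.6, 0]
[0.0, 0.0, 0.0, 0.0, 0.0, 13.6, 0]
[0.0, 0.0, 0.0, 0.0, 0.0, 13.6, 0]
[0.0, 0.0, 0.0, 0.0, 0.0, 13.6, 0]
[0.0, 0.0, 0.0, -2.0, -7.5, 0.0, 0]
[0.0, 0.0, 0.0, 1.5, -17.0, 0.0, 0]
[0.0, 0.0, 0.0, 1.0, -14.7, 0.0, 0]
[0.0, 0.0, 0.0, 0.1, -14.8, 0.0, 0]
[0.0, 0.0, 0.0, -0.9, -14.8, 0.0, 0]
[0.0, 0.0, 0.0, -1.9, -14.7, 0.0, 0]
[0.0, 0.0, 0.0, -2.9, -14.5, 0.0, 0]
[0.0, 0.0, 0.0, -3.9, -14.3, 0.0, 0]
[0.0, 0.0, 0.0, -4.8, -14.1, 0.0, 0]
[0.0, 0.0, 0.0, -5.7, -13.6, 0.0, 0]
[0.0, 0.0, 0.0, -6.7, -13.2, 0.0, 0]
[0.0, 0.0, 0.0, -7.5, -12.8, 0.0, 0]
[0.0, 0.0, 0.0, -8.3, -12.2, 0.0, 0]
[0.0, 0.0, 0.0, -9.2, -11.7, 0.0, 0]
[0.0, 0.0, 0.0, -9.9, -11.0, 0.0, 0]
[0.0, 0.0, 0.0, -10.6, -10.3, 0.0, 0]
[0.0, 0.0, 0.0, -11.3, -9.6, 0.0, 0]
[0.0, 0.0, 0.0, -11.9, -8.8, 0.0, 0]
[0.0, 0.0, 0.0, -12.5, -8.0, 0.0, 0]
[0.0, 0.0, 0.0, -13.0, -7.1, 0.0, 0]
[0.0, 0.0, 0.0, -13.4, -6.2, 0.0, 0]
[0.0, 0.0, 0.0, -13.9, -5.3, 0.0, 0]
[0.0, 0.0, 0.0, -14.1, -4.4, 0.0, 0]
[0.0, 0.0, 0.0, 14.2, 3.3, 0.0, 0]
[0.0, 0.0, 0.0, 14.2, 3.3, 0.0, 0]
```

step_arm([
  [0,0,0.6,7,-17.4,22.7,0],
  [0,0,0.6,6.8,-17.5,22.7,0],
  [0,0,0,0,0,13.6,0],
  [0,0,0,0,0,13.6,0],
  [0,0,0,0,0,13.6,0],
  [0,0,0,0,0,13.6,0],
  [0,0,0,0,0,13.6,0],
  [0,0,0,0,0,0,0],
])

```text
time_s: 3.3
ee_pos: [662.8, -108.0, 31.5]
ee_rot: [-180.0, 0.2, 1.9]
force: [-0.1, -0.8, 0.2]
gripper_width: 0.8
gripper_force: 0.0
```

Run:
```python
from h import *
s=state();print(s['ee_pos'],irk(s['ee_pos']),s['force'])
f=look('wrist','w1.png')
```

```text
[ 662.76256424 -107.97812667   31.46159445] [35.18275264 83.69863864] [-0.05202161 -0.82480746  0.22718177]
```

View pics/w1.png

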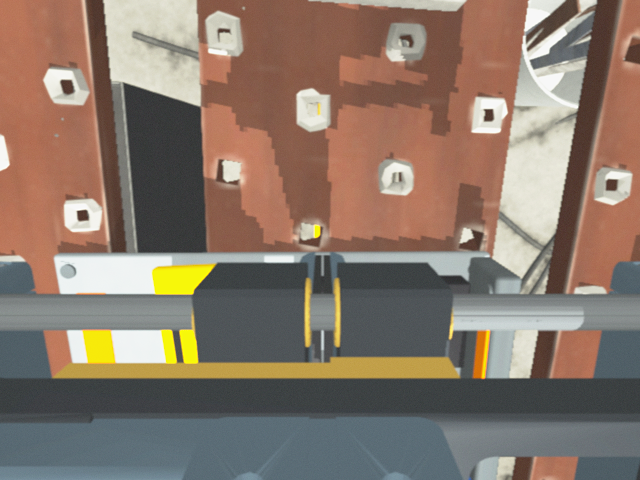

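Wrist view: shut fingertips near (322,300), with the yellow keeper edge to their left at column ~215, and they are clear of it. I'll push.

step_arm([
  [0,0,0,0,-9,0,0],
  [0,0,0,1.5,-17,0,0],
  [0,0,0,1,-14.7,0,0],
  [0,0,0,0.1,-14.8,0,0],
  [0,0,0,-0.9,-14.8,0,0],
  [0,0,0,-1.9,-14.7,0,0],
  [0,0,0,-2.9,-14.5,0,0],
  [0,0,0,-3.9,-14.3,0,0],
])

```text
time_s: 4.35
ee_pos: [652.7, 6.5, 32.9]
ee_rot: [180.0, -0.0, 1.9]
force: [-0.2, -0.9, 0.2]
gripper_width: 0.4
gripper_force: 0.4
```

step_arm([
  [0,0,0,-4.8,-14.1,0,0],
  [0,0,0,-5.7,-13.6,0,0],
  [0,0,0,-6.7,-13.2,0,0],
  [0,0,0,-7.5,-12.8,0,0],
  [0,0,0,-8.3,-12.2,0,0],
  [0,0,0,-9.2,-11.7,0,0],
  [0,0,0,-9.9,-11,0,0],
  [0,0,0,-10.6,-10.3,0,0],
])

```text
time_s: 5.35
ee_pos: [586.4, 103.0, 33.0]
ee_rot: [180.0, -0.0, 1.9]
force: [0.9, -1.4, 1.2]
gripper_width: 0.4
gripper_force: 0.4
```

step_arm([
  [0,0,0,-11.3,-9.6,0,0],
  [0,0,0,-11.9,-8.8,0,0],
  [0,0,0,-12.5,-8,0,0],
  [0,0,0,-13,-7.1,0,0],
  [0,0,0,-13.4,-6.2,0,0],
  [0,0,0,-13.9,-5.3,0,0],
  [0,0,0,-14.1,-4.4,0,0],
  [0,0,0,0,0,0,0],
])

```text
time_s: 6.35
ee_pos: [493.9, 149.0, 32.9]
ee_rot: [180.0, 0.1, 1.9]
force: [0.1, 0.1, -0.2]
gripper_width: 0.3
gripper_force: 0.0
```

Run:
```python
from h import *
plan([((520,155,33),1.8,1,0),((525,100,200),1.8,4,1),((510,-50,210),1.8,3,1)])
```

```text
at [493.9 149.   32.9] [1.8e+02 1.0e-01 1.9e+00]
[0.0, 0.1, 0.1, 26.2, -5.2, -0.1, 0]
[0.0, 0.0, 0.0, 0.8, 13.8, -41.8, 1]
[0.0, 0.0, 0.0, 0.9, 13.8, -41.7, 1]
[0.0, 0.0, 0.0, 0.8, 13.8, -41.8, 1]
[0.0, 0.0, 0.0, 0.9, 13.8, -41.7, 1]
[0.0, 0.0, 0.0, -6.6, 49.8, -3.3, 1]
[0.0, 0.0, 0.0, -6.6, 49.8, -3.4, 1]
[0.0, 0.0, 0.0, -6.5, 49.8, -3.3, 1]
```

step_arm([
  [0,0,0,26,-5,0,0],
  [0,0,0,0.8,0,-42,0],
  [0,0,0,0.8,14,-42,1],
  [0,0,0,0.8,14,-42,1],
  [0,0,0,0.8,14,-42,1],
  [0,0,0,-6.5,52,-3.4,1],
  [0,0,0,-6.5,52,-3.4,1],
  [0,0,0,-6.5,52,-3.4,1],
])

```text
time_s: 7.35
ee_pos: [511.4, -45.4, 211.4]
ee_rot: [180.0, -0.0, 1.9]
force: [0.6, -0.3, 0.2]
gripper_width: 57.9
gripper_force: 0.0
```

Run:
```python
from h import *
import time
f=look('wrist');f=look('wrist','w2.png');s=state();print(s['ee_pos'],s['ee_rot'])
import pickle;pickle.dump(f,open('w2.pkl','wb'))
im=f['image'].copy()
for q in('a',-47.5),('b',47.5):
    for y in(-26.5,26.5):
        for x,z in((22,20),(110,20)):
            p=w2px(f,rk(x,q[1]+y,z));cv2.circle(im,tuple(int(round(v)) for v in p),2,(0,0,255),1)
for y in(-79.5,-15.5,15.5,79.5):
    p=w2px(f,rk(0,y,27));cv2.circle(im,tuple(int(round(v)) for v in p),3,(255,0,255),1)
for x,y in((-110,94),(-110,-152),(125,94),(125,-152)):
    p=w2px(f,rk(x,y,6));cv2.circle(im,tuple(int(round(v)) for v in p),3,(0,255,255),1)
cv2.imwrite('pics/w2m.png',cv2.resize(im,(800,600),interpolation=3))
```

```text
[511.30996732 -48.01781731 211.63886466] [ 1.79887825e+02 -5.26385997e-02  1.55528092e+00]
```

View pics/w2m.png

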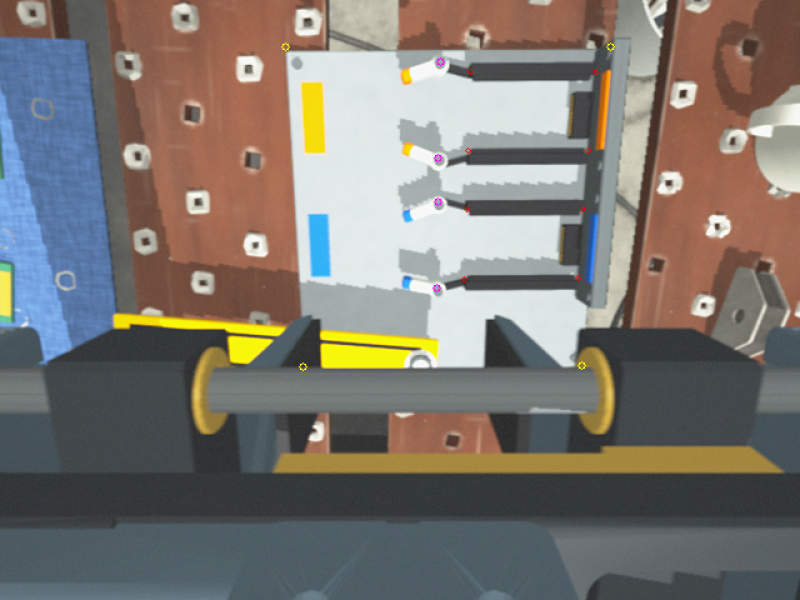

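Wrist view: the keeper is swung well open (plate from (418,362) to (120,325)) and the levers are open. The overlay agrees to a few mm. Now that the arm has settled, I'll take a fresh frame and enlarge it.

Run:
```python
from h import *
import pickle
look('wrist');look('wrist');f=look('wrist');pickle.dump(f,open('w3.pkl','wb'));s=state();print(s['ee_pos'],s['ee_rot'],s['gripper_width'])
im=f['image'];cv2.imwrite('pics/w3.png',cv2.resize(im[30:245,220:510],None,fx=2.75,fy=2.75,interpolation=3))
```

```text
[511.55663939 -43.56589113 211.06007517] [-1.79961084e+02 -2.22138782e-03  1.82588638e+00] 77.53044672993751
```

View pics/w3.png

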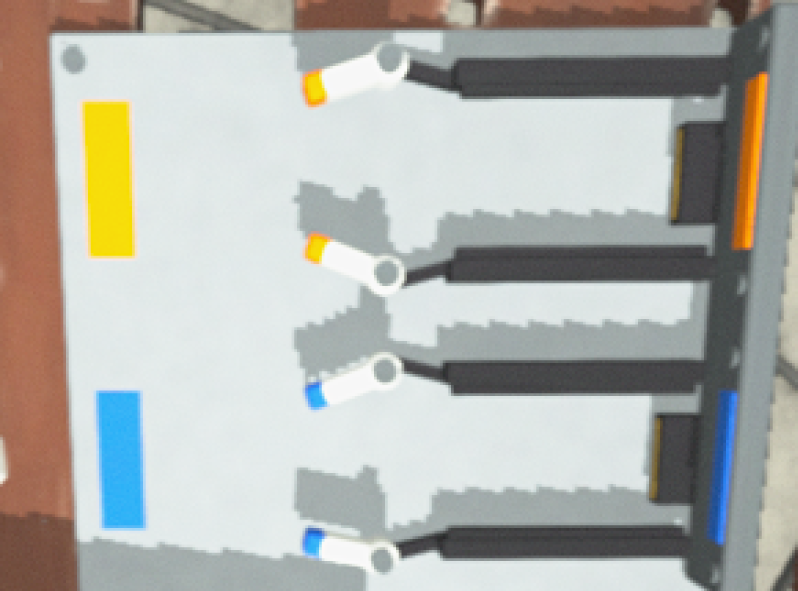

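Run:
```python
from h import *
import pickle
f=pickle.load(open('w3.pkl','rb'))
C=lambda x,y:(220+x/2.75-.3,30+y/2.75-.3)
src=[(0,79.5),(0,15.5),(0,-15.5),(0,-79.5),(-110,94)]
dst=[px2w(f,*C(*p),z) for p,z in(((390,58),28),((387,272),28),((385,371),28),((382,558),28),((52,34),6))]
print(fit(src,dst)); print(fit(src[:4],dst[:4]))
for y,tp,sg in((79.5,(315,88),1),(15.5,(316,248),-1),(-15.5,(315,395),1),(-79.5,(312,542),-1)):
    d=irk(px2w(f,*C(*tp),27))-irk(px2w(f,*C(*{79.5:(390,58),15.5:(387,272),-15.5:(385,371),-79.5:(382,558)}[y]),27));print(y,d,np.arctan2(-d[0],abs(d[1])))
```

```text
(array([576.3115354, -76.5910702]), np.float64(-87.7548022871552), array([[-0.4, -0.2],
       [-0.5, -0.1],
       [ 0.2, -0.3],
       [-0.2, -0.4],
       [ 0.9,  0.9]]))
(array([576.54704385, -76.3562725 ]), np.float64(-87.85435741677894), array([[-0.2, -0.1],
       [-0.2,  0.1],
       [ 0.4, -0. ],
       [ 0. , -0. ]]))
79.5 [-23.29266361  -8.64950501] 1.2152380027110559
15.5 [-23.1825367    7.48535848] 1.258476016629833
-15.5 [-23.23324788  -7.89762117] 1.2431227587730254
-79.5 [-24.32444898   5.6645247 ] 1.3420003283482476
```

```bash
sed -i 's/^RO=.*/RO=np.array([577.0,-76.1]);RY=-88.0/' h.py
python3 - <<'E'
from h import *
plan([((480,300,200),0,7,1)])
E
```

```text
at [511.6 -43.6 211.1] [-180.    -0.     1.8]
[0.0, 0.0, 0.3, -2.9, -49.2, 1.6, 1]
[0.0, 0.0, 0.2, -3.2, -49.2, 1.6, 1]
[0.0, 0.0, 0.3, -3.4, -49.2, 1.6, 1]
[0.0, 0.0, 0.2, -3.6, -49.1, 1.7, 1]
[0.0, 0.0, 0.3, -3.8, -49.1, 1.6, 1]
[0.0, 0.0, 0.3, -4.1, -49.2, 1.6, 1]
[0.0, 0.0, 0.2, -4.3, -49.1, 1.6, 1]
```

step_arm([
  [0,0,0.3,-3,-49.2,1.6,1],
  [0,0,0.2,-3.2,-49.2,1.6,1],
  [0,0,0.3,-3.4,-49.2,1.6,1],
  [0,0,0.2,-3.6,-49.2,1.6,1],
  [0,0,0.3,-3.8,-49.2,1.6,1],
  [0,0,0.3,-4,-49.2,1.6,1],
  [0,0,0.2,-4.3,-49.2,1.6,1],
  [0,0,0,0,0,0,1],
])

```text
time_s: 8.6
ee_pos: [478.1, 304.4, 199.2]
ee_rot: [-180.0, 0.1, 0.4]
force: [0.0, 0.8, -0.8]
gripper_width: 91.0
gripper_force: 0.0
```

Run:
```python
from h import *
import pickle
for i in range(3): look('wrist')
f=look('wrist');pickle.dump(f,open('w4.pkl','wb'));s=state();print(s['ee_pos'],s['ee_rot'],s['gripper_width'])
im=f['image']
for n,p in(('a',(600,303,7)),('b',(487.6,311.7,7))):print(n,w2px(f,p))
cv2.imwrite('pics/w4.png',cv2.resize(im[0:300,160:500],None,fx=2,fy=2,interpolation=3))
```

```text
[479.22073315 299.71423896 199.79102639] [1.79961446e+02 2.34248123e-02 8.78416740e-02] 91.0234710544769
a [319.51414654  80.67399492]
b [310.23690734 205.65865729]
```

View pics/w4.png

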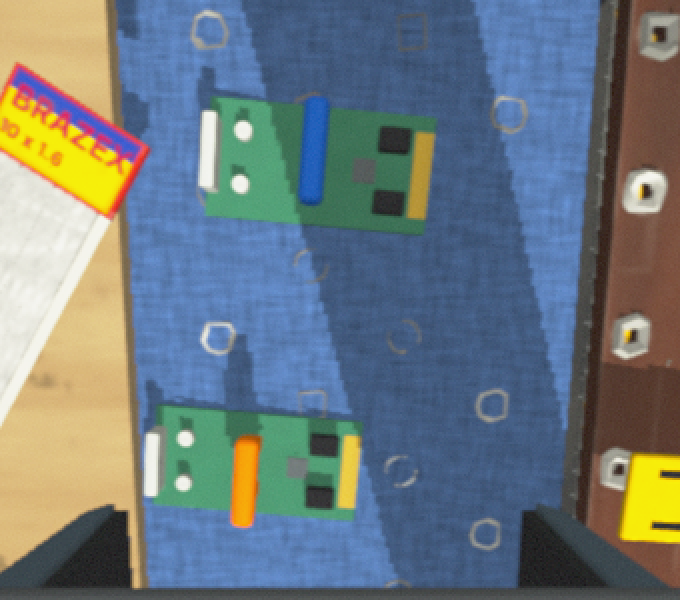

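The blue card is where expected. The orange card has been knocked, its centre now at crop (257,462) against an expected (300,411).

Run:
```python
from h import *
import pickle
f=pickle.load(open('w4.pkl','rb'))
C=lambda x,y:(160+x/2-.25,y/2-.25)
for n,P,bar in(('a',((212,95),(437,118),(425,235),(205,215)),((317,98),(310,204))),('b',((160,405),(362,420),(354,520),(150,505)),((248,437),(241,526)))):
    o,t,r=fit([(-50,25),(50,25),(50,-25),(-50,-25)],[px2w(f,*C(*p),7) for p in P]);a=np.radians(t)
    b=(px2w(f,*C(*bar[0]),49)+px2w(f,*C(*bar[1]),49))/2
    print(n,o,t,r.tolist(),'bar from board',o-2*np.array([np.cos(a),np.sin(a)]),'bar seen',b)
```

```text
a [597.93423251 302.7759144 ] -94.92962123557464 [[-0.1, 0.4], [0.3, -0.5], [-0.3, 0.2], [0.0, -0.1]] bar from board [598.10609653 304.76851641] bar seen [597.20369709 305.13701374  49.        ]
b [462.18769533 333.41534566] -94.5221853155469 [[0.4, 2.0], [-0.6, -0.7], [-0.2, -0.0], [0.3, -1.3]] bar from board [462.34538553 335.40911942] bar seen [463.22837499 335.09602283  49.        ]
```

Run:
```python
from h import *
plan([((598,305,90),-4.9,4,.45),((598,305,23),-4.9,4,.45)])
```

```text
at [479.2 299.7 199.8] [1.8e+02 0.0e+00 1.0e-01]
[0.0, 0.0, 1.2, 29.7, -1.3, 27.4, 0.45]
[0.0, 0.0, 1.3, 29.7, -1.9, 27.5, 0.45]
[0.0, 0.0, 1.2, 29.6, -2.6, 27.4, 0.45]
[0.0, 0.0, 1.3, 29.6, -3.2, 27.4, 0.45]
[0.0, 0.0, 0.0, 0.0, 0.0, 16.8, 0.45]
[0.0, 0.0, 0.0, 0.0, 0.0, 16.7, 0.45]
[0.0, 0.0, 0.0, 0.0, 0.0, 16.8, 0.45]
[0.0, 0.0, 0.0, 0.0, -0.1, 16.7, 0.45]
```

step_arm([
  [0,0,1.2,29.7,-1.3,27.4,0.45],
  [0,0,1.3,29.7,-1.9,27.4,0.45],
  [0,0,1.2,29.6,-2.6,27.4,0.45],
  [0,0,1.3,29.6,-3.2,27.4,0.45],
  [0,0,0,0,0,8,0.45],
  [0,0,0,0,0,10,0.45],
  [0,0,0,0,0,10,0.45],
  [0,0,0,0,0,0,0.45],
])

```text
time_s: 9.8
ee_pos: [597.5, 305.2, 62.1]
ee_rot: [180.0, 0.1, -4.9]
force: [0.1, 0.5, -0.3]
gripper_width: 41.1
gripper_force: 0.0
```

Run:
```python
from h import *
for i in range(2): look('wrist')
s=state();print(s['gripper_width'])
plan([((598,305,23),-4.9,3,.45)])
```

```text
40.63367379120923
at [598.3 305.6  63. ] [-180.    -0.    -4.9]
[0.0, 0.0, 0.0, -0.1, 0.2, 13.3, 0.45]
[0.0, 0.0, 0.0, -0.1, 0.3, 13.4, 0.45]
[0.0, 0.0, 0.0, -0.1, 0.2, 13.3, 0.45]
```

step_arm([
  [0,0,0,0,0,13,0.45],
  [0,0,0,0,0,13,0.45],
  [0,0,0,0,0,13,0.45],
  [0,0,0,0,0,0,0.45],
  [0,0,0,0,0,0,0],
  [0,0,0,0,0,0,0],
  [0,0,0,0,0,0,0],
  [0,0,0,0,0,0,0],
], force=40)

```text
time_s: 10.9
ee_pos: [598.7, 305.4, 23.7]
ee_rot: [-180.0, -0.0, -4.9]
force: [-0.1, -0.3, 0.3]
gripper_width: 9.3
gripper_force: 40.0
```

step_arm([
  [0,0,0,0,0,0,0],
  [0,0,0,0,0,0,0],
  [0,0,0,0,0,-10,0],
  [0,0,0,0,0,-15,0],
  [0,0,0,0,0,-15,0],
  [0,0,0,0,0,-20,0],
  [0,0,0,0,0,0,0],
  [0,0,0,0,0,0,0],
])

```text
time_s: 11.9
ee_pos: [598.1, 305.2, 83.1]
ee_rot: [180.0, 0.0, -4.9]
force: [-0.2, 0.2, -0.9]
gripper_width: 9.5
gripper_force: 40.0
```

Run:
```python
from h import *
s=state();print(s['gripper_width'],s['gripper_force'])
f=look('wrist','w5.png')
plan([(rk(-85-2,-47.5,80),2,7,0),(rk(-85-2,-47.5,40),2,3,0)])
```

```text
9.456405861754128 39.99960958957672
at [597.9 305.1  82.6] [ 1.8e+02  1.0e-01 -4.9e+00]
[0.0, 0.0, -1.0, -6.5, 43.0, 0.4, 0]
[0.0, 0.0, -1.0, -7.3, 42.9, 0.4, 0]
[0.0, 0.0, -1.0, -8.0, 42.7, 0.5, 0]
[0.0, 0.0, -1.0, -8.8, 42.6, 0.4, 0]
[0.0, 0.1, -0.9, -9.5, 42.4, 0.4, 0]
[0.0, 0.0, -1.0, -10.2, 42.3, 0.4, 0]
[0.0, 0.0, -1.0, -10.9, 42.1, 0.4, 0]
[0.0, 0.0, 0.0, 0.0, 0.0, 13.3, 0]
[0.0, 0.0, 0.0, 0.0, 0.0, 13.4, 0]
[0.0, 0.0, 0.0, 0.0, 0.0, 13.3, 0]
```

View pics/w5.png

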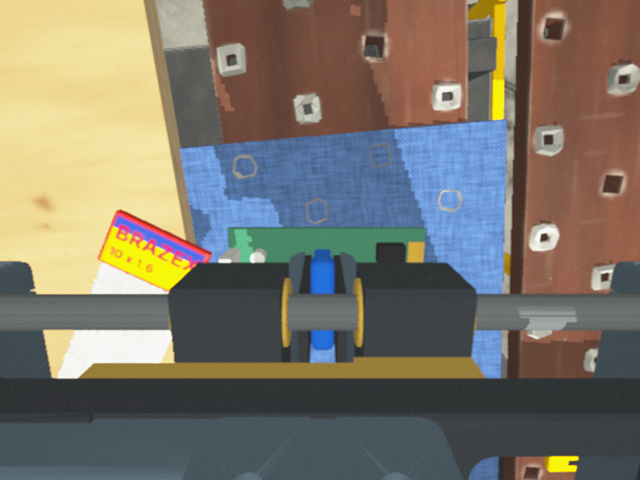

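Run:
```python
from h import *
f=look('wrist');g=cv2.imread('pics/w5.png')
print([int(np.argmax(np.diff(g[215:245,c,1].astype(int)-g[215:245,c,0])))+216 for c in(270,290,350,370)], g[222:236,300].tolist())
s=state();z=s['ee_pos'][2]-20.7+4;Q=R.from_euler('xyz',s['ee_rot'],degrees=True)
for u,v in((290,228),(370,228),(424,240)): print(Q.inv().apply(px2w(f,u,v,z)-s['ee_pos']))
```

```text
[227, 227, 227, 227] [[165, 120, 86], [161, 114, 85], [166, 118, 86], [169, 119, 86], [160, 117, 85], [106, 109, 66], [92, 121, 67], [102, 134, 75], [102, 136, 75], [102, 137, 72], [104, 135, 76], [101, 134, 72], [104, 139, 77], [104, 136, 75]]
[ 24.55487561 -16.28374372  16.64576302]
[24.57243179 23.98332448 16.68737125]
[18.35953091 51.56382065 16.72535886]
```

step_arm([
  [0,0,-1,-6.5,43,0,0],
  [0,0,-1,-7.3,43,0,0],
  [0,0,-1,-8,42.7,0,0],
  [0,0,-1,-8.8,42.6,0,0],
  [0,0,-0.9,-9.5,42.4,0,0],
  [0,0,-1,-10.2,42.3,0,0],
  [0,0,-1,-10.9,42,0,0],
  [0,0,0,0,0,0,0],
])

```text
time_s: 13.0
ee_pos: [525.8, 7.2, 82.8]
ee_rot: [180.0, 0.1, 1.8]
force: [0.8, 0.6, -0.9]
gripper_width: 10.0
gripper_force: 40.0
```

Run:
```python
from h import *
for i in range(3):look('wrist')
f=look('wrist','w6.png');s=state();print(irk(s['ee_pos']),s['gripper_width'],s['force'])
cv2.imwrite('pics/w6c.png',cv2.resize(f['image'][20:260,130:530],None,fx=2,fy=2,interpolation=3))
plan([(rk(-85-2,-47.5,50),2,3,0),(rk(-85-2,-47.5,27.5),2,3,0)])
```

```text
[-88.03136695 -46.59188968] 9.605720371315794 [ 0.07132703  0.26653254 -1.75457296]
at [527.4  10.3  83.2] [-180.   -0.    2.]
[0.0, 0.0, 0.0, -0.3, 0.3, 11.1, 0]
[0.0, 0.0, 0.0, -0.3, 0.4, 11.0, 0]
[0.0, 0.0, 0.0, -0.3, 0.3, 11.1, 0]
[0.0, 0.0, 0.0, 0.0, 0.0, 7.5, 0]
[0.0, 0.0, 0.0, 0.0, 0.0, 7.5, 0]
[0.0, 0.0, 0.0, 0.0, 0.0, 7.5, 0]
```

View pics/w6c.png

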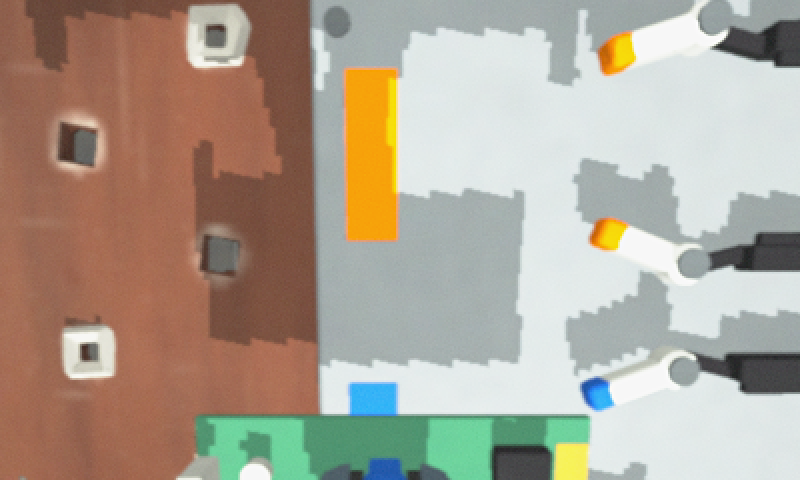

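Run:
```python
from h import *
f=look('wrist')
C=lambda x,y:(130+x/2-.25,20+y/2-.25)
P=[px2w(f,*C(*p),28) for p in((716,18),(693,263),(684,370))]
print(fit([(0,79.5),(0,15.5),(0,-15.5)],P),[irk(p) for p in P])
# front edge line of base at z6
for p in((312,60),(319,400)): print(irk(px2w(f,*C(*p),6)))
z=state()['ee_pos'][2]-16.7
for p in((200,415),(586,415)): print('board edge',irk(px2w(f,*C(*p),z)))
print(state()['ee_pos'],irk(state()['ee_pos']))
```

```text
(array([576.76670399, -77.09239979]), np.float64(-87.89506134076377), array([[-0.3,  0. ],
       [ 0.1, -0.1],
       [ 0.2,  0.1]])) [array([ 0.88145714, 79.52206682]), array([ 0.82072675, 15.16653366]), array([  1.10316994, -15.99209826])]
[-110.07288138   73.98346087]
[-109.9676811   -29.43022697]
board edge [-134.64251791  -21.69337298]
board edge [-37.63629265 -21.59695281]
[527.32933717  10.39875094  83.15087042] [-88.17953937 -46.62164193]
```

step_arm([
  [0,0,0,-0.4,0,11,0],
  [0,0,0,-0.4,0,11,0],
  [0,0,0,-0.3,0,11,0],
  [0,0,0,0,0,7.5,0],
  [0,0,0,0,0,7.5,0],
  [0,0,0,0,0,7.5,0],
  [0,0,0,0,0,0,0],
  [0,0,0,0,0,0,0],
])

```text
time_s: 14.25
ee_pos: [526.1, 9.4, 28.0]
ee_rot: [180.0, -0.0, 2.0]
force: [-0.5, 1.0, -2.5]
gripper_width: 9.3
gripper_force: 40.0
```

Run:
```python
from h import *
for i in range(2):look('wrist')
s=state();print(irk(s['ee_pos']),s['ee_pos'],s['gripper_width'],s['force'],s['ee_rot'])
plan([(rk(-20,-47.7,27.2),2.1,8,0)])
```

```text
[-87.22792407 -47.8431449 ] [526.1417892    9.4050855   28.08244977] 10.060944000429025 [ 0.73009932 -0.51190284 -2.43929785] [ 1.79994337e+02 -3.03071637e-02  1.97582217e+00]
at [526.1   9.4  28.1] [180.  -0.   2.]
[0.0, 0.0, 0.0, 0.0, 8.4, 0.1, 0]
[0.0, 0.0, 0.0, 0.0, 8.4, 0.1, 0]
[0.0, 0.0, 0.0, 0.1, 8.4, 0.1, 0]
[0.0, 0.0, -0.1, 0.0, 8.4, 0.1, 0]
[0.0, 0.0, 0.0, 0.0, 8.4, 0.2, 0]
[0.0, 0.0, 0.0, 0.0, 8.4, 0.1, 0]
[0.0, 0.0, 0.0, 0.0, 8.4, 0.1, 0]
[0.0, 0.0, 0.0, 0.0, 8.4, 0.1, 0]
```

step_arm([
  [0,0,0,0,8.4,0.1,0],
  [0,0,0,0,8.4,0.1,0],
  [0,0,0,0,8.4,0.1,0],
  [0,0,0,0,8.4,0.1,0],
  [0,0,0,0,8.4,0.1,0],
  [0,0,0,0,8.4,0,0],
  [0,0,0,0,8.4,0,0],
  [0,0,0,0,0,0,0],
])

```text
time_s: 15.35
ee_pos: [528.1, -50.0, 27.3]
ee_rot: [180.0, -0.0, 1.9]
force: [0.3, 0.1, -1.2]
gripper_width: 9.7
gripper_force: 40.0
```

Run:
```python
from h import *
for i in range(2):look('wrist')
f=look('wrist','w7.png')
s=state();print(irk(s['ee_pos']),s['ee_pos'],s['gripper_width'],s['force'],s['ee_rot'])
cv2.imwrite('pics/w7c.png',cv2.resize(f['image'][60:300,130:530],None,fx=2,fy=2,interpolation=3))
```

```text
[-28.58572199 -48.07944324] [527.95221815 -49.20964003  27.32880702] 9.848503643077812 [ 0.05594113  0.17303406 -1.29284768] [-1.79996906e+02  3.66038778e-03  1.97505749e+00]
```

View pics/w7c.png

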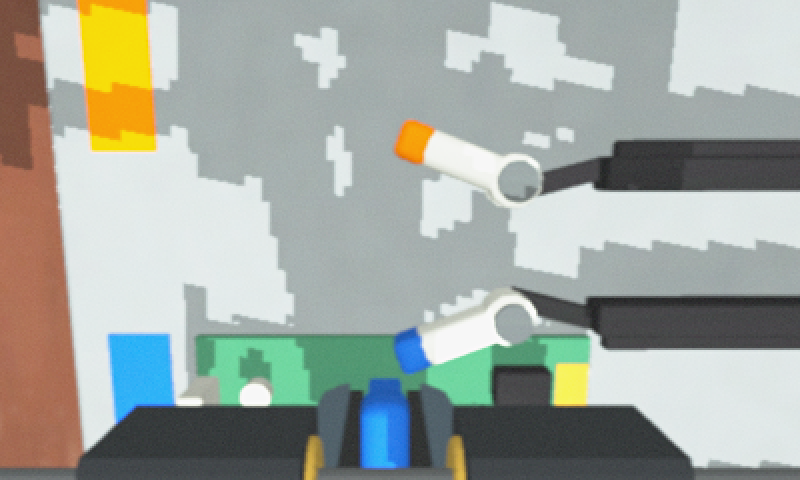

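step_arm([
  [0,0,0,0,8,0,0],
  [0,0,0,0,8,0,0],
  [0,0,0,0,8,0,0],
  [0,0,0,0,8,0,0],
  [0,0,0,0,8,0,0],
  [0,0,0,0,8,0,0],
  [0,0,0,0,8,0,0],
  [0,0,0,0,0,0,0],
])

```text
time_s: 16.5
ee_pos: [530.0, -105.9, 27.4]
ee_rot: [180.0, -0.0, 1.9]
force: [1.3, -0.7, -2.1]
gripper_width: 9.9
gripper_force: 40.0
```

Run:
```python
from h import *
for i in range(2):look('wrist')
s=state();print(irk(s['ee_pos']),s['ee_pos'],s['gripper_width'],s['force'],s['torque'],s['ee_rot'])
```

```text
[ 27.52931391 -48.15060435] [ 529.83948689 -105.29297566   27.2964096 ] 9.791243497025441 [ 0.45944815 -0.46187096 -2.15506834] [-0.00567041  0.03440472  0.02966182] [-1.79993444e+02  1.02909167e-02  1.96064612e+00]
```

step_arm([
  [0,0,0,0,5,0,0],
  [0,0,0,0,5,0,0],
  [0,0,0,0,4,0,0],
  [0,0,0,0,3,0,0],
  [0,0,0,0,3,0,0],
  [0,0,0,0,3,0,0],
  [0,0,0,0,0,0,0],
  [0,0,0,0,0,0,0],
])

```text
time_s: 17.6
ee_pos: [530.7, -128.0, 27.4]
ee_rot: [-180.0, 0.0, 2.0]
force: [-0.3, 2.7, -0.5]
gripper_width: 10.1
gripper_force: 40.0
```

Run:
```python
from h import *
for i in range(3):look('wrist')
f=look('wrist','w8.png')
s=state();print(irk(s['ee_pos']),s['ee_pos'],s['gripper_width'],s['force'],s['torque'])
cv2.imwrite('pics/w8c.png',cv2.resize(f['image'][60:300,130:530],None,fx=2,fy=2,interpolation=3))
```

```text
[ 50.35501491 -48.09266956] [ 530.69399187 -128.10274996   27.36250859] 9.256208254846062 [-0.161962    3.01567181 -0.69102307] [0.51868363 0.01515259 0.03293319]
```

View pics/w8c.png

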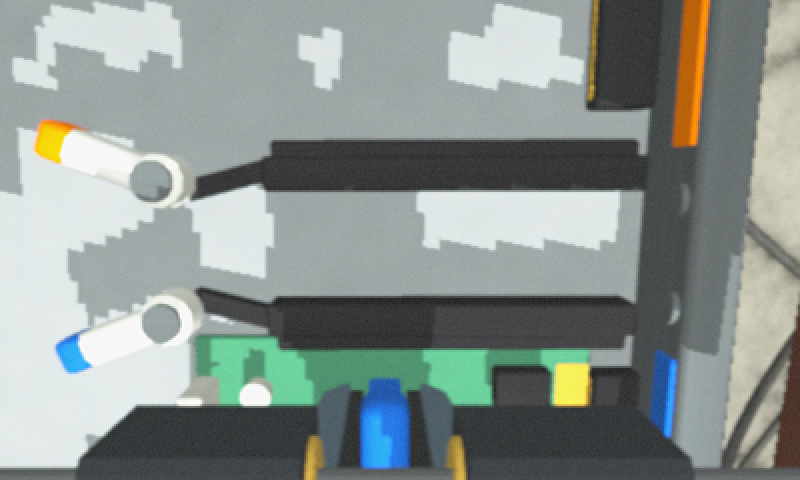

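step_arm([
  [0,0,0,0,1,0,0],
  [0,0,0,0,0,0,0],
  [0,0,0,0,0,0,0.4],
  [0,0,0,0,0,0,0.4],
  [0,0,0,0,0,0,0.4],
  [0,0,0,0,0,-15,0.4],
  [0,0,0,0,0,-25,0.4],
  [0,0,0,0,0,-25,0.4],
])

```text
time_s: 18.8
ee_pos: [531.1, -129.5, 94.1]
ee_rot: [180.0, -0.1, 2.0]
force: [-0.5, 0.4, 0.0]
gripper_width: 36.8
gripper_force: 0.0
```

Run:
```python
from h import *
for i in range(3):look('wrist')
f=look('wrist','w9.png')
s=state();print(irk(s['ee_pos']),s['ee_pos'],s['gripper_width'],s['force'])
plan([(rk(-26,-47.5,110),92,10,.88),(rk(-26,-47.5,16),92,6,.88)])
```

```text
[ 51.68816305 -47.85240925] [ 530.98063202 -129.42670102   93.02643432] 36.46406001836994 [-0.01513113  0.77164818 -0.61359513]
at [ 531.  -129.4   93. ] [ 1.8e+02 -1.0e-01  2.0e+00]
[0.0, 0.0, -9.0, 0.0, -7.8, -1.7, 0.88]
[0.0, 0.0, -9.0, 1.3, -7.6, -1.7, 0.88]
[0.0, 0.0, -9.0, 2.4, -7.4, -1.7, 0.88]
[0.0, 0.0, -9.0, 3.6, -6.9, -1.7, 0.88]
[0.0, 0.0, -9.0, 4.6, -6.3, -1.7, 0.88]
[0.1, 0.0, -9.0, 5.5, -5.5, -1.7, 0.88]
[0.0, 0.0, -9.0, 6.3, -4.5, -1.7, 0.88]
[0.0, 0.0, -9.0, 6.9, -3.5, -1.7, 0.88]
[0.0, 0.0, -9.0, 7.4, -2.4, -1.7, 0.88]
[0.0, 0.0, -9.0, 7.7, -1.1, -1.7, 0.88]
[0.0, 0.0, 0.0, 0.0, 0.0, 15.7, 0.88]
[0.0, 0.0, 0.0, 0.0, 0.0, 15.6, 0.88]
[0.0, 0.0, 0.0, 0.0, 0.0, 15.7, 0.88]
[0.0, 0.0, 0.0, 0.0, 0.0, 15.7, 0.88]
[0.0, 0.0, 0.0, 0.0, -0.1, 15.6, 0.88]
[0.0, 0.0, 0.0, 0.0, 0.0, 15.7, 0.88]
```

step_arm([
  [0,0,0,0.3,-39,-8,0.4],
  [0,0,0,0.3,-39,-8,0.4],
  [0,0,-10,0,0,0,0.88],
  [0,0,-10,0,0,0,0.88],
  [0,0,-10,0,0,0,0.88],
  [0,0,-10,0,0,0,0.88],
  [0,0,-10,0,0,0,0.88],
  [0,0,-10,0,0,0,0.88],
])

```text
time_s: 20.0
ee_pos: [527.8, -51.3, 107.2]
ee_rot: [-179.9, 0.1, 62.3]
force: [-0.4, -0.8, -0.3]
gripper_width: 80.5
gripper_force: 0.0
```

step_arm([
  [0,0,-10,0,0,0,0.88],
  [0,0,-10,0,0,0,0.88],
  [0,0,-10,0,0,0,0.88],
  [0,0,0,0,0,12,0.88],
  [0,0,0,0,0,12,0.88],
  [0,0,0,0,0,12,0.88],
  [0,0,0,0,0,12,0.88],
  [0,0,0,0,0,0,0.88],
])

```text
time_s: 21.0
ee_pos: [527.8, -51.2, 59.1]
ee_rot: [-179.9, -0.0, 92.0]
force: [-0.7, -0.5, 0.4]
gripper_width: 80.2
gripper_force: 0.0
```

Run:
```python
from h import *
for i in range(3):look('wrist')
s=state();print(irk(s['ee_pos']),s['gripper_width'],s['force'])
plan([(rk(-26,-47.7,16),92,5,.88)])
```

```text
[-26.4095882  -47.05485465] 80.25911341412686 [-0.01985287 -0.3295465   0.30641112]
at [529.1 -51.3  60.6] [180.   0.  92.]
[0.0, 0.0, 0.0, -0.1, -0.1, 8.9, 0.88]
[0.0, 0.0, 0.0, -0.1, -0.2, 8.9, 0.88]
[0.0, 0.0, 0.0, 0.0, -0.1, 9.0, 0.88]
[0.0, 0.0, 0.0, -0.1, -0.1, 8.9, 0.88]
[0.0, 0.0, 0.0, -0.1, -0.2, 8.9, 0.88]
```

step_arm([
  [0,0,0,0,0,9,0.88],
  [0,0,0,0,0,9,0.88],
  [0,0,0,0,0,9,0.88],
  [0,0,0,0,0,9,0.88],
  [0,0,0,0,0,8.5,0.88],
  [0,0,0,0,0,0,0.7],
  [0,0,0,0,0,0,0.5],
  [0,0,0,0,0,0,0.35],
])

```text
time_s: 22.15
ee_pos: [528.5, -51.4, 15.8]
ee_rot: [-180.0, 0.0, 92.0]
force: [-0.5, 0.5, -2.1]
gripper_width: 53.0
gripper_force: 7.2
```

step_arm([
  [0,0,0,0,0,0,0.25],
  [0,0,0,0,0,0,0.24],
  [0,0,0,0,0,0,0.24],
  [0,0,0,0,0,0,0.24],
  [0,0,0,0,0,0,0.3],
  [0,0,0,10,0,0,0.3],
  [0,0,0,12,0,0,0],
  [0,0,0,0,0,0,0],
])

```text
time_s: 23.15
ee_pos: [527.8, -28.6, 15.9]
ee_rot: [-180.0, 0.0, 92.1]
force: [-0.0, 0.4, -0.2]
gripper_width: 9.9
gripper_force: 0.0
```

Run:
```python
from h import *
for i in range(4):look('wrist')
s=state();print(irk(s['ee_pos']),s['ee_pos'],s['gripper_width'],s['force'])
f=look('side');cv2.imwrite('pics/s2.png',cv2.resize(f['image'][200:300,250:410],None,fx=5,fy=5,interpolation=3))
```

```text
[-48.29711379 -47.39106492] [527.95225947 -29.48623182  15.84142124] 0.3275345150757391 [ 0.49462426  0.29013804 -0.6123876 ]
```

View pics/s2.png

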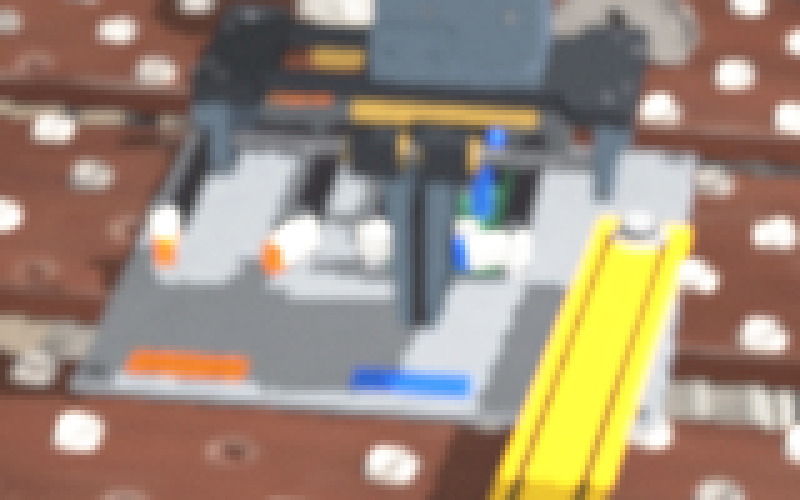

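The levers are partly swung shut by the squeeze. The shut fingers stand in front of the blue bay and the card is in place. Next I'll push the levers home along rack +x (tool -x).

step_arm([
  [0,0,0,-4,0,0,0],
  [0,0,0,-4,0,0,0],
  [0,0,0,-4,0,0,0],
  [0,0,0,-4,0,0,0],
  [0,0,0,-4,0,0,0],
  [0,0,0,-3,0,0,0],
  [0,0,0,-2,0,0,0],
  [0,0,0,0,0,0,0],
])

```text
time_s: 24.4
ee_pos: [528.4, -51.3, 15.8]
ee_rot: [-180.0, -0.3, 91.8]
force: [-0.0, 12.1, 0.4]
gripper_width: 0.3
gripper_force: 6.3
```

Run:
```python
from h import *
for i in range(3):look('wrist')
s=state();print(irk(s['ee_pos']),s['ee_pos'],s['force'],s['torque'])
```

```text
[-26.43665196 -47.64703691] [528.45936253 -51.34231015  15.81502219] [ 1.28418167 13.06466362  1.11135159] [ 2.25236614 -0.11205591  0.00930064]
```

step_arm([
  [0,0,0,-1,0,0,0],
  [0,0,0,-1,0,0,0],
  [0,0,0,-1,0,0,0],
  [0,0,0,-1,0,0,0],
  [0,0,0,-1,0,0,0],
  [0,0,0,-1,0,0,0],
  [0,0,0,0,0,0,0],
  [0,0,0,0,0,0,0],
])

```text
time_s: 25.55
ee_pos: [528.1, -56.8, 15.7]
ee_rot: [-179.9, -0.3, 91.8]
force: [0.3, 14.0, 1.7]
gripper_width: 0.6
gripper_force: 7.0
```

Run:
```python
from h import *
for i in range(3):look('wrist')
s=state();print(irk(s['ee_pos']),s['ee_pos'],s['force'],s['torque'])
```

```text
[-20.93491728 -48.15180943] [528.14690527 -56.85830962  15.73587757] [1.40128105e-02 1.43098200e+01 9.74894074e-01] [ 2.50816252 -0.00448264  0.06679072]
```

step_arm([
  [0,0,0,-1,0,0,0],
  [0,0,0,-1,0,0,0],
  [0,0,0,-1,0,0,0],
  [0,0,0,0,0,0,0],
  [0,0,0,0,0,0,0],
  [0,0,0,0,0,0,0],
  [0,0,0,0,0,0,0],
  [0,0,0,0,0,0,0],
])

```text
time_s: 26.7
ee_pos: [528.1, -57.1, 15.7]
ee_rot: [-179.9, -0.6, 91.7]
force: [1.1, 24.9, 2.7]
gripper_width: 0.1
gripper_force: 12.4
```

Run:
```python
from h import *
for i in range(3):look('wrist')
s=state();print(irk(s['ee_pos']),s['ee_pos'],s['force'],s['torque'])
```

```text
[-20.68606247 -48.17304207] [528.13437047 -57.10775384  15.76267831] [ 0.63017857 24.51565326  2.71223715] [ 4.49070043 -0.10720241 -0.04665978]
```

Run:
```python
from h import *
plan([(rk(-50,-47.5,16),92,2,.0),(rk(-60,-47.5,100),92,2,0),((490,10,210),52,4,1),((490,10,210),2,5,1)])
```

```text
at [528.1 -57.1  15.8] [-179.9   -0.6   91.7]
[-0.1, -0.3, -0.2, 14.7, 0.3, 0.0, 0.0]
[0.0, -0.3, -0.1, 14.6, 0.3, 0.0, 0.0]
[0.0, 0.0, 0.0, 5.0, 0.0, -42.0, 0]
[0.0, 0.0, 0.0, 5.0, -0.1, -42.0, 0]
[0.0, 0.0, 10.0, 7.3, -9.1, -27.5, 1]
[0.0, 0.0, 10.0, 5.5, -10.2, -27.5, 1]
[0.0, 0.0, 10.0, 3.8, -11.1, -27.5, 1]
[0.0, 0.0, 10.0, 1.7, -11.5, -27.5, 1]
[0.0, 0.0, 10.0, 0.0, 0.0, 0.0, 1]
[0.0, 0.0, 10.0, 0.0, 0.0, 0.0, 1]
[0.0, 0.0, 10.0, 0.0, 0.0, 0.0, 1]
[0.0, 0.0, 10.0, 0.0, 0.0, 0.0, 1]
[0.0, 0.0, 10.0, 0.0, 0.0, 0.0, 1]
```

step_arm([
  [0,0,0,18,0,0,0],
  [0,0,0,18,0,0,0],
  [0,0,0,5,0,-42,0],
  [0,0,0,5,0,-42,0],
  [0,0,10,7.3,-9,-27.5,1],
  [0,0,10,5.5,-10,-27.5,1],
  [0,0,10,3.8,-11,-27.5,1],
  [0,0,10,1.7,-11.5,-27.5,1],
])

```text
time_s: 27.85
ee_pos: [490.0, 10.7, 210.7]
ee_rot: [180.0, 0.0, 51.6]
force: [0.1, -0.5, -0.0]
gripper_width: 37.6
gripper_force: 0.0
```

step_arm([
  [0,0,10,0,0,0,1],
  [0,0,10,0,0,0,1],
  [0,0,10,0,0,0,1],
  [0,0,10,0,0,0,1],
  [0,0,10,0,0,0,1],
  [0,0,0,0,0,0,1],
  [0,0,0,0,0,0,1],
  [0,0,0,0,0,0,1],
])

```text
time_s: 28.85
ee_pos: [490.5, 10.5, 209.8]
ee_rot: [180.0, -0.0, 2.1]
force: [0.2, 0.1, -0.3]
gripper_width: 91.3
gripper_force: 0.0
```

```bash
cat >> h.py <<'E'
def blobs(f,col,z,amin=12):
    hsv=cv2.cvtColor(f['image'],cv2.COLOR_BGR2HSV)
    lo,hi={'blue':((98,150,120),(116,255,255)),'orange':((8,170,150),(22,255,255)),'yellow':((23,150,120),(34,255,255)),'green':((60,60,50),(85,255,200))}[col]
    n,l,st,c=cv2.connectedComponentsWithStats(cv2.inRange(hsv,np.array(lo),np.array(hi)))
    for i in range(1,n):
        if st[i,4]>=amin:
            p=px2w(f,*c[i],z);print(col,'px',np.round(c[i]),'area',st[i,4],'rack',np.round(irk(p),1),'world',np.round(p[:2],1))
E
python3 - <<'E'
from h import *
for i in range(3):look('wrist')
f=look('wrist','w10.png');s=state();print(s['ee_pos'],s['ee_rot'])
blobs(f,'blue',27);blobs(f,'orange',27);blobs(f,'yellow',39,100)
E
```

```text
[490.47750311  10.42586421 209.81412253] [1.79992277e+02 8.70526432e-04 2.00318390e+00]
blue px [546. 179.] area 427 rack [116.6 -48.1] world [ 533.  -194.3]
blue px [320. 177.] area 762 rack [-91.6 -46.6] world [527.3  13.8]
blue px [482. 180.] area 882 rack [ 57.8 -49.7] world [ 529.4 -135.6]
blue px [419. 170.] area 59 rack [ -1.1 -40.6] world [536.4 -76.5]
blue px [418. 187.] area 62 rack [ -1.1 -55.7] world [521.3 -76.9]
orange px [398.  38.] area 43 rack [-25.4  69.7] world [645.8 -48.3]
orange px [562.  65.] area 525 rack [116.3  48.9] world [ 630.  -190.6]
orange px [396.  98.] area 25 rack [-25.3  22.4] world [598.5 -50. ]
orange px [524. 173.] area 22 rack [ 95.3 -42.4] world [ 537.9 -172.8]
yellow px [371.   8.] area 300 rack [-50.8  89. ] world [664.2 -22.2]
yellow px [319.  72.] area 915 rack [-91.9  41.2] world [615.   17.2]
yellow px [519. 177.] area 272 rack [ 85.4 -45.6] world [ 534.4 -163. ]
yellow px [ 45. 235.] area 240 rack [-344.8  -98.6] world [466.4 265.1]
yellow px [278. 257.] area 7080 rack [-130.9 -120. ] world [452.5  50.5]
yellow px [321. 283.] area 1235 rack [ -90.8 -145.4] world [428.5   9.6]
```

Run:
```python
from h import *
plan([((420,320,190),-4,7,.45)])
```

```text
at [490.5  10.4 209.8] [180.   0.   2.]
[0.0, 0.0, 0.9, -8.5, -44.6, 2.8, 0.45]
[0.0, 0.0, 0.8, -9.2, -44.4, 2.8, 0.45]
[0.0, 0.0, 0.9, -9.9, -44.2, 2.9, 0.45]
[0.0, 0.0, 0.8, -10.5, -44.2, 2.8, 0.45]
[0.0, 0.0, 0.9, -11.1, -43.9, 2.8, 0.45]
[0.0, 0.0, 0.8, -11.9, -43.8, 2.8, 0.45]
[0.0, 0.0, 0.9, -12.4, -43.6, 2.9, 0.45]
```

step_arm([
  [0,0,0.9,-8.5,-44.6,2.8,1],
  [0,0,0.8,-9.2,-44.4,2.8,1],
  [0,0,0.9,-9.9,-44.2,2.8,1],
  [0,0,0.8,-10.5,-44.2,2.8,1],
  [0,0,0.9,-11,-44,2.8,1],
  [0,0,0.8,-12,-43.8,2.8,1],
  [0,0,0.9,-12.4,-43.6,2.9,1],
  [0,0,0,0,0,0,1],
])

```text
time_s: 30.05
ee_pos: [419.4, 322.5, 189.7]
ee_rot: [-180.0, 0.0, -3.8]
force: [-0.7, -0.3, 0.7]
gripper_width: 91.4
gripper_force: 0.0
```

Run:
```python
from h import *
for i in range(3):look('wrist')
f=look('wrist','w11.png');s=state();print(s['ee_pos'],s['ee_rot'])
blobs(f,'orange',49,60)
hsv=cv2.cvtColor(f['image'],cv2.COLOR_BGR2HSV);m=cv2.inRange(hsv,np.array((55,60,40)),np.array((90,255,220)));m[300:]=0
m=cv2.morphologyEx(m,cv2.MORPH_CLOSE,np.ones((13,13)))
c=max(cv2.findContours(m,0,2)[0],key=cv2.contourArea)
P=np.array([px2w(f,u,v,7)[:2] for u,v in c[:,0]],np.float32);print(cv2.minAreaRect(P))
```

```text
[420.3641165  319.17446148 190.14729772] [ 1.79964636e+02 -2.78514175e-03 -4.06437295e+00]
orange px [199.  21.] area 171 rack [-475.6   20.2] world [580.6 399.9]
orange px [299. 175.] area 580 rack [-415.4  -99.5] world [463.1 335.6]
((462.0954895019531, 333.57958984375), (99.55299377441406, 49.88936996459961), 85.22860717773438)
```

Run:
```python
from h import *
plan([((462.3,335.6,60),-4.7,5,.45),((462.3,335.6,23),-4.7,3,.45)])
```

```text
at [420.4 319.2 190.1] [180.   -0.   -4.1]
[0.0, 0.0, 0.1, 8.1, -3.9, 26.0, 0.45]
[0.0, 0.0, 0.2, 8.2, -3.9, 26.1, 0.45]
[0.0, 0.0, 0.1, 8.1, -3.9, 26.0, 0.45]
[0.0, 0.0, 0.1, 8.1, -4.0, 26.0, 0.45]
[0.0, 0.0, 0.1, 8.1, -3.9, 26.0, 0.45]
[0.0, 0.0, 0.0, 0.0, 0.0, 12.3, 0.45]
[0.0, 0.0, 0.0, 0.0, 0.0, 12.4, 0.45]
[0.0, 0.0, 0.0, 0.0, 0.0, 12.3, 0.45]
```

step_arm([
  [0,0,0.1,8.1,-3.9,26,0.45],
  [0,0,0.2,8.1,-3.9,26,0.45],
  [0,0,0.1,8.1,-3.9,26,0.45],
  [0,0,0.1,8.1,-3.9,26,0.45],
  [0,0,0.1,8.1,-3.9,26,0.45],
  [0,0,0,0,0,0,0.45],
  [0,0,0,0,0,0,0.45],
  [0,0,0,0,0,0,0.45],
])

```text
time_s: 31.25
ee_pos: [462.5, 336.6, 61.5]
ee_rot: [-179.9, -0.1, -4.6]
force: [-0.4, -0.1, 0.4]
gripper_width: 41.1
gripper_force: 0.0
```

Run:
```python
from h import *
for i in range(3):look('wrist')
f=look('wrist');print(state()['gripper_width']);blobs(f,'orange',49,60)
plan([((462.3,335.6,23),-4.7,3,.45)])
```

```text
41.089111168720414
orange px [163.  23.] area 818 rack [-472.2   23.5] world [584.  396.6]
orange px [137.   8.] area 218 rack [-481.9   30.7] world [590.9 406.6]
orange px [402. 248.] area 382 rack [-375.5  -89.8] world [474.2 296.1]
orange px [324. 264.] area 1124 rack [-414.8  -93.3] world [469.3 335.2]
at [462.1 336.7  60.8] [-1.8e+02 -1.0e-01 -4.6e+00]
[0.0, 0.0, 0.0, 0.1, 0.4, 12.6, 0.45]
[0.0, 0.0, 0.1, 0.0, 0.3, 12.6, 0.45]
[0.0, -0.1, 0.0, 0.1, 0.4, 12.6, 0.45]
```

step_arm([
  [0,0,0,0,0.3,12.5,0.45],
  [0,0,0,0,0.3,12.5,0.45],
  [0,0,0,0,0.3,12.5,0.45],
  [0,0,0,0,0,0,0.45],
  [0,0,0,0,0,0,0],
  [0,0,0,0,0,0,0],
  [0,0,0,0,0,0,0],
  [0,0,0,0,0,0,0],
], force=40)

```text
time_s: 32.45
ee_pos: [462.1, 335.7, 23.0]
ee_rot: [-180.0, -0.0, -4.6]
force: [0.1, 0.3, 0.3]
gripper_width: 9.5
gripper_force: 40.0
```

step_arm([
  [0,0,0,0,0,0,0],
  [0,0,0,0,0,0,0],
  [0,0,0,0,0,-10,0],
  [0,0,0,0,0,-15,0],
  [0,0,0,0,0,-15,0],
  [0,0,0,0,0,-20,0],
  [0,0,0,0,0,0,0],
  [0,0,0,0,0,0,0],
])

```text
time_s: 33.45
ee_pos: [461.6, 335.4, 82.5]
ee_rot: [180.0, 0.0, -4.6]
force: [-0.2, 0.0, -1.3]
gripper_width: 9.9
gripper_force: 40.0
```

```bash
cat >> h.py <<'E'
def edge(f,fn=None):
    """far edge of held board: rows at some columns, in tool coords"""
    s=state();Q=R.from_euler('xyz',s['ee_rot'],degrees=True);hsv=cv2.cvtColor(f['image'],cv2.COLOR_BGR2HSV)
    m=cv2.inRange(hsv,np.array((55,50,40)),np.array((90,255,230)));out=[]
    for c in(245,260,275,290,350,370):
        r=[v for v in range(150,262) if m[v:v+4,c].all()]
        if r: out.append(np.round(Q.inv().apply(px2w(f,c,r[0]-.5,s['ee_pos'][2]-16.7)-s['ee_pos'])[:2],1).tolist()+[r[0]])
    print(out)
E
python3 - <<'E'
from h import *
for i in range(3):look('wrist')
s=state();print(s['gripper_width'],s['force'],s['ee_pos'])
f=look('wrist','w12.png');edge(f)
plan([(rk(-87,47.5,82),2,8,0)])
E
```

```text
9.817081342453715 [ 0.42083967 -0.2651492  -1.01466829] [461.46632316 335.26990472  81.82282312]
[[25.2, -38.8, 227], [25.2, -31.2, 227], [25.2, -23.7, 227], [25.2, -16.2, 227], [25.3, 14.0, 227], [25.3, 24.0, 227]]
at [461.5 335.3  81.8] [ 1.799e+02  1.000e-01 -4.600e+00]
[0.0, 0.0, -0.8, 23.2, 38.6, 0.0, 0]
[0.0, 0.0, -0.9, 22.6, 38.9, 0.0, 0]
[0.0, 0.0, -0.8, 22.0, 39.3, 0.0, 0]
[0.0, 0.0, -0.8, 21.5, 39.6, 0.0, 0]
[0.0, 0.0, -0.8, 20.9, 39.9, 0.0, 0]
[0.0, 0.1, -0.9, 20.4, 40.1, 0.0, 0]
[0.0, 0.0, -0.8, 19.7, 40.5, 0.0, 0]
[0.1, 0.0, -0.8, 19.2, 40.8, 0.0, 0]
```

step_arm([
  [0,0,-0.8,23.2,38.6,-1,0],
  [0,0,-0.8,22.6,39,0,0],
  [0,0,-0.8,22,39.3,0,0],
  [0,0,-0.8,21.5,39.6,0,0],
  [0,0,-0.8,21,40,0,0],
  [0,0,-0.9,20.4,40,0,0],
  [0,0,-0.8,19.7,40.5,0,0],
  [0,0,-0.8,19,40.8,0,0],
])

```text
time_s: 34.65
ee_pos: [621.7, 11.0, 83.0]
ee_rot: [-180.0, 0.1, 1.9]
force: [1.0, -0.1, -0.7]
gripper_width: 9.8
gripper_force: 40.0
```

Run:
```python
from h import *
for i in range(6):look('wrist')
s=state();print(irk(s['ee_pos']),s['ee_pos'],s['ee_rot'],s['gripper_width'])
f=look('wrist','w13.png');edge(f);blobs(f,'orange',27,40)
cv2.imwrite('pics/w13c.png',cv2.resize(f['image'][60:300,130:530],None,fx=2,fy=2,interpolation=3))
plan([(rk(-87,47.5,27.5),2,3,0)])
```

```text
[-87.79275592  46.64050496] [620.54816983  13.2670051   83.12662822] [-1.79978035e+02  8.86351624e-02  1.90024833e+00] 9.738381022268133
[[25.3, -38.6, 227], [25.3, -31.1, 227], [25.3, -23.5, 227], [25.3, -16.0, 227], [25.3, 14.1, 227], [25.3, 24.1, 227]]
orange px [425. 209.] area 81 rack [-26.   74.4] world [650.4 -47.5]
orange px [323. 269.] area 733 rack [-87.1  36.2] world [610.1  12.2]
orange px [322. 335.] area 102 rack [-87.8  -8.8] world [565.2  11.3]
at [620.6  13.5  83.3] [-1.8e+02  1.0e-01  1.9e+00]
[0.0, 0.0, 0.0, 0.3, 0.4, 18.6, 0]
[0.0, 0.0, 0.0, 0.3, 0.3, 18.6, 0]
[0.0, 0.1, -0.1, 0.2, 0.4, 18.6, 0]
```

step_arm([
  [0,0,0,0.3,0,11,0],
  [0,0,0,0.3,0,11,0],
  [0,0,0,0.2,0,11,0],
  [0,0,0,0,0,7.5,0],
  [0,0,0,0,0,7.5,0],
  [0,0,0,0,0,7.5,0],
  [0,0,0,0,0,0,0],
  [0,0,0,0,0,0,0],
])

```text
time_s: 36.0
ee_pos: [622.4, 12.5, 28.4]
ee_rot: [180.0, -0.0, 1.9]
force: [0.7, -0.1, -1.2]
gripper_width: 9.6
gripper_force: 40.0
```

Run:
```python
from h import *
for i in range(4):look('wrist')
s=state();print(irk(s['ee_pos']),s['ee_pos'],s['ee_rot'],s['gripper_width'],s['force'])
f=look('wrist','w14.png');edge(f)
```

```text
[-86.94210952  48.47607676] [622.41231058  12.48093741  28.51786535] [ 1.79994236e+02 -4.47081027e-02  1.87251553e+00] 9.847595771512564 [-0.25560454 -0.85608097 -1.59309231]
[[25.3, -38.9, 227], [25.4, -31.4, 227], [25.4, -23.9, 227], [25.4, -16.3, 227], [25.4, 13.8, 227], [25.4, 23.9, 227]]
```

step_arm([
  [0,0,0,0,0,0.5,0],
  [0,0,0,0,0,0.5,0],
  [0,0,0,0,8,0,0],
  [0,0,0,0,8,0,0],
  [0,0,0,0,8,0,0],
  [0,0,0,0,8,0,0],
  [0,0,0,0,0,0,0],
  [0,0,0,0,0,0,0],
])

```text
time_s: 37.25
ee_pos: [623.2, -19.5, 27.1]
ee_rot: [-180.0, 0.0, 1.9]
force: [0.4, 0.3, -1.9]
gripper_width: 10.2
gripper_force: 40.0
```

Run:
```python
from h import *
A=[]
for i in range(7):
    f=look('wrist');s=state();A.append(np.r_[irk(s['ee_pos']),s['ee_pos'][2],s['ee_rot'][2],s['force']])
print(np.round(A,2))
cv2.imwrite('pics/w15.png',f['image']);edge(f);blobs(f,'orange',27,30)
cv2.imwrite('pics/w15c.png',cv2.resize(f['image'][100:300,130:530],None,fx=2,fy=2,interpolation=3))
```

```text
[[-5.510e+01  4.816e+01  2.716e+01  1.880e+00  4.300e-01 -2.000e-02
  -9.800e-01]
 [-5.520e+01  4.815e+01  2.718e+01  1.890e+00  1.100e-01 -1.300e-01
  -1.380e+00]
 [-5.525e+01  4.815e+01  2.713e+01  1.890e+00 -1.100e-01 -4.900e-01
  -1.170e+00]
 [-5.524e+01  4.817e+01  2.714e+01  1.900e+00  1.600e-01  1.200e-01
  -2.110e+00]
 [-5.523e+01  4.817e+01  2.716e+01  1.900e+00 -6.600e-01  3.400e-01
  -2.200e-01]
 [-5.518e+01  4.817e+01  2.717e+01  1.890e+00  2.700e-01 -1.600e-01
  -1.640e+00]
 [-5.514e+01  4.814e+01  2.715e+01  1.890e+00 -5.500e-01 -1.800e-01
  -7.000e-01]]
[[25.3, -39.0, 227], [25.3, -31.4, 227], [25.3, -23.9, 227], [25.3, -16.3, 227], [25.4, 13.8, 227], [25.4, 23.9, 227]]
orange px [388. 232.] area 151 rack [-25.2  74.2] world [650.3 -48.3]
orange px [324. 269.] area 726 rack [-54.7  56.3] world [631.4 -19.5]
orange px [323. 335.] area 105 rack [-55.1  22.3] world [597.4 -20.3]
```

View pics/w15c.png

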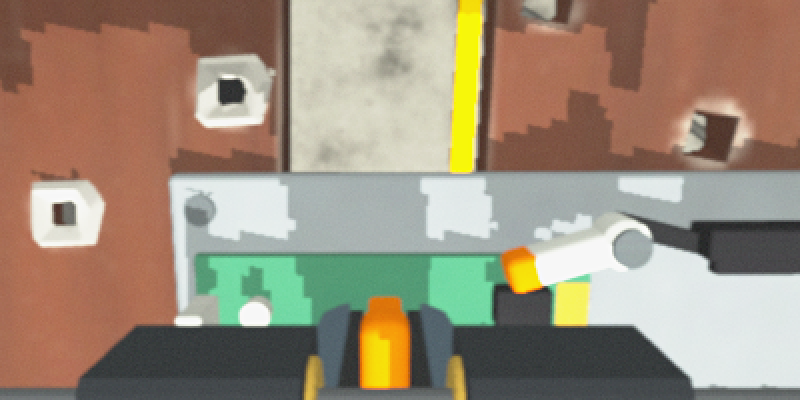

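Run:
```python
from h import *
f=look('wrist');C=lambda x,y:(130+x/2-.25,100+y/2-.25)
print('base edge',irk(px2w(f,*C(300,173),6)),irk(px2w(f,*C(780,173),6)));print('pin',irk(px2w(f,*C(631,246),28)))
z=state()['ee_pos'][2]-16.7;print('board edge',irk(px2w(f,*C(230,254),z)),irk(px2w(f,*C(480,254),z)))
print('guide lip', irk(px2w(f,*C(720,272),20)),irk(px2w(f,*C(720,224),20)))
```

```text
base edge [-76.48771298  93.18508692] [43.89702485 93.03588365]
pin [ 0.69319058 78.83183424]
board edge [-94.13490632  73.38675324] [-31.32333079  73.31072789]
guide lip [25.1286009  70.84926926] [23.94722457 82.49903196]
```

step_arm([
  [0,0,0,-1.2,0,0,0],
  [0,0,0,0,7,0,0],
  [0,0,0,0,7,0,0],
  [0,0,0,0,7,0,0],
  [0,0,0,0,7,0,0],
  [0,0,0,0,7,0,0],
  [0,0,0,0,7,0,0],
  [0,0,0,0,0,0,0],
])

```text
time_s: 38.65
ee_pos: [623.4, -62.1, 27.2]
ee_rot: [180.0, -0.0, 1.8]
force: [-0.6, 0.2, -0.9]
gripper_width: 9.7
gripper_force: 40.0
```

Run:
```python
from h import *
for i in range(3):
    f=look('wrist');s=state();print(np.round(np.r_[irk(s['ee_pos']),s['ee_pos'][2],s['ee_rot'][2],s['force'],s['torque'],s['gripper_width']],2))
edge(f)
```

```text
[-1.272e+01  4.685e+01  2.713e+01  1.840e+00 -2.900e-01  1.020e+00
 -1.520e+00  5.000e-02  1.000e-02 -0.000e+00  9.750e+00]
[-1.296e+01  4.684e+01  2.716e+01  1.860e+00 -2.000e-02 -7.100e-01
 -1.250e+00  4.000e-02  3.000e-02 -1.000e-02  9.550e+00]
[-1.311e+01  4.686e+01  2.711e+01  1.880e+00 -2.400e-01  7.900e-01
 -9.000e-02 -0.000e+00  3.000e-02 -1.000e-02  9.770e+00]
[[25.3, -38.8, 227], [25.3, -31.2, 227], [25.3, -23.7, 227], [25.3, -16.2, 227], [22.7, 14.0, 232], [25.3, 24.0, 227]]
```

Leading edge in the guides with no side force. Continuing.

step_arm([
  [0,0,0,0,7,0,0],
  [0,0,0,0,7,0,0],
  [0,0,0,0,7,0,0],
  [0,0,0,0,7,0,0],
  [0,0,0,0,7,0,0],
  [0,0,0,0,7,0,0],
  [0,0,0,0,0,0,0],
  [0,0,0,0,0,0,0],
])

```text
time_s: 39.8
ee_pos: [624.7, -103.4, 27.1]
ee_rot: [-180.0, 0.0, 1.9]
force: [0.8, 1.1, -1.2]
gripper_width: 9.7
gripper_force: 40.0
```

step_arm([
  [0,0,0,0,5,0,0],
  [0,0,0,0,5,0,0],
  [0,0,0,0,4,0,0],
  [0,0,0,0,3,0,0],
  [0,0,0,0,3,0,0],
  [0,0,0,0,2,0,0],
  [0,0,0,0,0,0,0],
  [0,0,0,0,0,0,0],
])

```text
time_s: 40.8
ee_pos: [625.5, -125.1, 27.2]
ee_rot: [-180.0, -0.0, 1.9]
force: [-0.3, 3.0, 0.6]
gripper_width: 9.9
gripper_force: 40.0
```

Run:
```python
from h import *
for i in range(3):
    f=look('wrist');s=state();print(np.round(np.r_[irk(s['ee_pos']),s['ee_pos'][2],s['ee_rot'][2],s['force'],s['torque'],s['gripper_width']],2))
edge(f)
```

```text
[ 5.071e+01  4.672e+01  2.720e+01  1.890e+00 -7.700e-01  3.130e+00
  8.300e-01  5.400e-01  5.000e-02  1.000e-02  9.790e+00]
[ 5.076e+01  4.670e+01  2.717e+01  1.880e+00 -4.000e-02  2.500e+00
  2.800e-01  6.200e-01  1.200e-01 -1.000e-02  9.550e+00]
[ 5.080e+01  4.671e+01  2.719e+01  1.880e+00 -9.000e-02  2.860e+00
  1.700e-01  5.900e-01  5.000e-02  3.000e-02  9.690e+00]
[[25.3, -39.0, 227], [25.3, -31.4, 227], [21.7, -24.0, 234], [21.7, -16.4, 234], [21.7, 13.9, 234], [22.3, 23.9, 233]]
```

step_arm([
  [0,0,0,0,1,0,0],
  [0,0,0,0,0,0,0],
  [0,0,0,0,0,0,0.4],
  [0,0,0,0,0,0,0.4],
  [0,0,0,0,0,0,0.4],
  [0,0,0,0,0,-15,0.4],
  [0,0,0,0,0,-25,0.4],
  [0,0,0,0,0,-25,0.4],
])

```text
time_s: 41.95
ee_pos: [625.9, -126.7, 94.0]
ee_rot: [180.0, -0.1, 1.9]
force: [0.7, 0.2, -0.3]
gripper_width: 36.5
gripper_force: 0.0
```

step_arm([
  [0,0,0,0.3,-39,-8,0.4],
  [0,0,0,0.3,-39,-8,0.4],
  [0,0,-10,0,0,0,0.88],
  [0,0,-10,0,0,0,0.88],
  [0,0,-10,0,0,0,0.88],
  [0,0,-10,0,0,0,0.88],
  [0,0,-10,0,0,0,0.88],
  [0,0,-10,0,0,0,0.88],
])

```text
time_s: 42.95
ee_pos: [624.0, -48.7, 109.5]
ee_rot: [179.9, -0.0, 62.2]
force: [0.6, -1.0, 0.7]
gripper_width: 80.1
gripper_force: 0.0
```

step_arm([
  [0,0,-10,0,0,0,0.88],
  [0,0,-10,0,0,0,0.88],
  [0,0,-10,0,0,0,0.88],
  [0,0,0,0,0,12,0.88],
  [0,0,0,0,0,12,0.88],
  [0,0,0,0,0,12,0.88],
  [0,0,0,0,0,12,0.88],
  [0,0,0,0,0,0,0.88],
])

```text
time_s: 43.95
ee_pos: [622.6, -48.4, 58.6]
ee_rot: [-179.8, -0.0, 91.9]
force: [0.3, -0.2, 0.4]
gripper_width: 80.3
gripper_force: 0.0
```

Run:
```python
from h import *
for i in range(4):look('wrist')
s=state();print(irk(s['ee_pos']),s['gripper_width'],s['force'])
plan([(rk(-26,46.9,16),92,5,.88)])
```

```text
[-25.8904398   47.94342605] 80.53685893005606 [ 0.43682238 -0.2999555  -0.78310099]
at [624.  -48.6  60.6] [179.9   0.   91.9]
[0.0, 0.0, 0.0, 0.0, -0.2, 8.9, 0.88]
[0.0, 0.0, -0.1, 0.0, -0.2, 9.0, 0.88]
[0.0, 0.0, 0.0, 0.1, -0.3, 8.9, 0.88]
[0.0, 0.0, 0.0, 0.0, -0.2, 8.9, 0.88]
[0.1, 0.0, 0.0, 0.0, -0.2, 8.9, 0.88]
```

step_arm([
  [0,0,0,0,-0.2,9,0.88],
  [0,0,0,0,-0.2,9,0.88],
  [0,0,0,0,-0.2,9,0.88],
  [0,0,0,0,-0.2,9,0.88],
  [0,0,0,0,-0.2,8.5,0.88],
  [0,0,0,0,0,0,0.7],
  [0,0,0,0,0,0,0.5],
  [0,0,0,0,0,0,0.35],
])

```text
time_s: 45.15
ee_pos: [622.6, -48.5, 15.7]
ee_rot: [180.0, 0.0, 91.9]
force: [-0.4, 1.6, -1.2]
gripper_width: 53.0
gripper_force: 7.4
```

step_arm([
  [0,0,0,0,0,0,0.25],
  [0,0,0,0,0,0,0.24],
  [0,0,0,0,0,0,0.24],
  [0,0,0,0,0,0,0.24],
  [0,0,0,0,0,0,0.3],
  [0,0,0,10,0,0,0.3],
  [0,0,0,12,0,0,0],
  [0,0,0,0,0,0,0],
])

```text
time_s: 46.15
ee_pos: [622.0, -25.8, 15.8]
ee_rot: [180.0, 0.0, 92.0]
force: [0.0, -0.6, 0.2]
gripper_width: 10.0
gripper_force: 0.0
```

step_arm([
  [0,0,0,-4,0,0,0],
  [0,0,0,-4,0,0,0],
  [0,0,0,-4,0,0,0],
  [0,0,0,-4,0,0,0],
  [0,0,0,-4,0,0,0],
  [0,0,0,-3,0,0,0],
  [0,0,0,-2,0,0,0],
  [0,0,0,0,0,0,0],
])

```text
time_s: 47.15
ee_pos: [622.4, -47.7, 15.6]
ee_rot: [-180.0, -0.4, 91.7]
force: [0.1, 13.0, 1.2]
gripper_width: 0.6
gripper_force: 6.2
```

Run:
```python
from h import *
for i in range(3):look('wrist')
s=state();print(irk(s['ee_pos']),s['ee_pos'],s['force'],s['torque'])
```

```text
[-26.7264726   46.41142318] [622.45041015 -47.77007313  15.66716234] [ 0.31730944 12.01291045  0.80259527] [ 2.20996992 -0.11041455  0.04787726]
```

step_arm([
  [0,0,0,-1,0,0,0],
  [0,0,0,-1,0,0,0],
  [0,0,0,-1,0,0,0],
  [0,0,0,-1,0,0,0],
  [0,0,0,-1,0,0,0],
  [0,0,0,-1,0,0,0],
  [0,0,0,-1,0,0,0],
  [0,0,0,0,0,0,0],
])

```text
time_s: 48.3
ee_pos: [622.4, -53.4, 15.6]
ee_rot: [-179.9, -0.5, 91.7]
force: [-0.1, 17.6, 1.6]
gripper_width: 0.6
gripper_force: 8.1
```

step_arm([
  [0,0,0,-1,0,0,0],
  [0,0,0,-1,0,0,0],
  [0,0,0,0,0,0,0],
  [0,0,0,0,0,0,0],
  [0,0,0,0,0,0,0],
  [0,0,0,0,0,0,0],
  [0,0,0,0,0,0,0],
  [0,0,0,0,0,0,0],
])

```text
time_s: 49.3
ee_pos: [622.4, -53.5, 15.6]
ee_rot: [-179.9, -0.6, 91.7]
force: [-0.2, 21.0, 1.7]
gripper_width: 0.3
gripper_force: 10.9
```

Run:
```python
from h import *
for i in range(3):look('wrist')
s=state();print(irk(s['ee_pos']),s['ee_pos'],s['force'],s['torque'])
```

```text
[-20.95276758  46.19523993] [622.43585799 -53.54780565  15.62148767] [ 0.1769725  21.8278781   1.69314215] [ 3.93026889 -0.05097077  0.02564982]
```

Run:
```python
from h import *
def P(q,g=34,r=215,z=32): 
    d=np.array([-np.sin(q),np.cos(q)]);n=np.array([np.cos(q),np.sin(q)]);p=np.array([-13.5,-135])+r*d-g*n
    return rk(p[0],p[1],z)
print(P(1.46),P(0))
plan([(rk(-52,47,16),92,2,0),(rk(-70,47,120),92,2,0),(rk(-90,20,200),92,2,0),(P(1.46,52,215,120),92,5,0),(P(1.46,52),92,3,0)])
```

```text
[424.00959284 149.63929672  32.        ] [655.29354007 -25.83697598  32.        ]
at [622.4 -53.5  15.6] [-179.9   -0.6   91.7]
[0.0, -0.3, -0.2, 15.5, 0.3, 0.0, 0]
[-0.1, -0.3, -0.1, 15.6, 0.4, -0.1, 0]
[0.0, 0.0, 0.0, 9.0, 0.0, -52.0, 0]
[0.0, 0.0, 0.0, 9.0, 0.0, -52.0, 0]
[0.0, 0.0, 0.0, 10.0, -13.5, -40.0, 0]
[0.0, 0.0, 0.0, 10.1, -13.4, -40.0, 0]
[0.0, 0.0, 0.0, 28.5, -36.6, 16.0, 0]
[0.0, 0.0, 0.0, 28.6, -36.6, 16.0, 0]
[0.0, 0.0, 0.0, 28.5, -36.7, 16.0, 0]
[0.0, 0.0, 0.0, 28.6, -36.6, 16.0, 0]
[0.0, 0.0, 0.0, 28.5, -36.6, 16.0, 0]
[0.0, 0.0, 0.0, 0.0, 0.0, 29.3, 0]
[0.0, 0.0, 0.0, 0.0, 0.0, 29.3, 0]
[0.0, 0.0, 0.0, -0.1, -0.1, 29.4, 0]
```

step_arm([
  [0,0,0,19,0,0,0],
  [0,0,0,19,0,0,0],
  [0,0,0,9,0,-52,0],
  [0,0,0,9,0,-52,0],
  [0,0,0,10,-13.5,-40,0],
  [0,0,0,10,-13.5,-40,0],
  [0,0,0,28,-36.6,16,0],
  [0,0,0,28,-36.6,16,0],
])

```text
time_s: 50.45
ee_pos: [517.9, 68.8, 168.0]
ee_rot: [179.9, 0.0, 91.8]
force: [0.2, -0.5, -0.9]
gripper_width: 0.5
gripper_force: 0.0
```

step_arm([
  [0,0,0,28,-36.6,16,0],
  [0,0,0,28,-36.6,16,0],
  [0,0,0,28,-36.6,16,0],
  [0,0,0,0,0,0,0],
  [0,0,0,0,0,0,0],
  [0,0,0,0,0,0,0],
  [0,0,0,0,0,0,0],
  [0,0,0,0,0,0,0],
])

```text
time_s: 51.45
ee_pos: [406.5, 148.2, 119.7]
ee_rot: [180.0, 0.0, 91.8]
force: [0.2, 0.6, 0.5]
gripper_width: 0.2
gripper_force: 0.0
```

Run:
```python
from h import *
f=look('top','t2.png');s=state();print(s['ee_pos'],irk(s['ee_pos']),s['force'])
blobs(f,'blue',27,3);blobs(f,'orange',27,3);blobs(f,'yellow',39,60)
g=look('side','s3.png')
print('side');blobs(g,'blue',23,3);blobs(g,'orange',23,3)
```

```text
[406.34979184 148.25029424 119.64611313] [-230.16923247 -162.71654031] [ 0.73472794 -0.85433502  0.27243628]
blue px [404.   2.] area 13 rack [135.  560.1] world [1141.5 -191.5]
blue px [208.  13.] area 459 rack [-320.9  529.1] world [1094.5  263.1]
blue px [408.  50.] area 269 rack [140.4 442.8] world [1024.4 -201. ]
blue px [419. 104.] area 77 rack [164.3 313.3] world [ 895.9 -229.3]
blue px [520. 110.] area 4 rack [396.4 299.9] world [ 890.6 -461.8]
blue px [535. 111.] area 19 rack [431.9 296.9] world [ 888.7 -497.4]
blue px [400. 254.] area 6 rack [113.1 -29.8] world [ 551.2 -190.2]
blue px [308. 262.] area 114 rack [-92.9 -47. ] world [526.8  15.1]
blue px [374. 261.] area 104 rack [ 54.4 -47.2] world [ 531.8 -132.1]
blue px [349. 259.] area 5 rack [ -1.5 -40.6] world [536.4 -76.1]
blue px [349. 265.] area 5 rack [ -1.6 -53.9] world [523.1 -76.4]
orange px [341. 183.] area 3 rack [-17.9 130.8] world [707.1 -53.7]
orange px [373. 218.] area 92 rack [54.  50.5] world [ 629.3 -128.3]
orange px [308. 221.] area 93 rack [-92.2  44.1] world [617.8  17.6]
orange px [348. 216.] area 3 r
[... 1950 characters left out ...]
ge px [368. 291.] area 38 rack [-159.7 -129.9] world [441.7  79. ]
orange px [354. 294.] area 27 rack [-171.7 -104. ] world [467.1  91.8]
orange px [349. 295.] area 17 rack [-177.6  -94.6] world [476.3  98.1]
orange px [348. 312.] area 7 rack [-230.6 -100. ] world [469.1 150.8]
orange px [356. 313.] area 6 rack [-231.7 -115.7] world [453.3 151.5]
orange px [364. 314.] area 6 rack [-231.1 -130.2] world [438.8 150.3]
orange px [186. 319.] area 53 rack [-294.6  186.4] world [753.  224.8]
orange px [411. 346.] area 34 rack [-307.4 -215.4] world [351.  223.6]
orange px [402. 347.] area 6 rack [-313.2 -202. ] world [364.2 229.9]
orange px [210. 417.] area 3 rack [-506.5   64.2] world [623.5 432.3]
```

Run:
```python
from h import *
f=look('top');im=f['image'].astype(int)
for (x,y) in((-1.5,47.5),(-1.5,-47.5)):
    u,v=np.round(w2px(f,rk(x,y,27))).astype(int);print(u,v)
    for r in range(v-6,v+7): print(r,' '.join('%3d,%3d,%3d'%tuple(im[r,c]) for c in range(u-3,u+3)))
```

```text
348 219
213 166,160,155 160,161,163 212,218,228 247,250,252 248,250,252 233,238,241
214 160,154,150 141,149,165 173,194,232 219,237,253 220,237,252 221,234,248
215 144,143,141 112,128,168 112,156,239 133,193,255 148,207,254 192,222,251
216 139,134,136  99,117,167  76,138,240  74,167,255  90,176,255 177,210,251
217 142,137,133 111,119,156  78,121,221  75,149,251  90,154,250 172,198,243
218 144,138,133 120,118,134 105,121,173  93,125,205 107,135,212 183,193,221
219 165,155,150 133,127,124 123,121,128 116,119,140 122,126,146 187,191,195
220 168,165,158 140,136,132 124,124,124 118,119,132 119,123,137 185,190,193
221 170,164,158 135,132,138 108,119,159  93,119,186 105,134,202 178,194,224
222 163,159,154 123,128,149  83,119,204  73,142,246  92,160,250 175,210,249
223 147,144,136 117,124,159  97,142,234 106,178,255 132,199,255 188,227,254
224 144,138,133 120,127,155 142,174,234 186,226,255 207,236,255 227,241,254
225 146,143,137 132,137,143 184,197,224 240,247,254 247,251,254 245,249,253
349 262
256 166,158,154 191,181,174 241,235,230 250,246,241 242,235,230 224,219,212
257 155,147,139 185,
[... 191 characters left out ...]
, 89 209,181,171
260 149,140,134 152,116,104 179,117, 93 193,121, 94 177,121,102 192,183,180
261 150,145,138 136,126,120 145,126,113 143,118,109 131,119,112 178,179,178
262 152,147,142 129,124,119 128,123,115 118,111,104 122,118,114 176,182,181
263 154,147,142 134,123,113 146,113,102 148,107, 94 143,111,102 187,184,182
264 154,147,140 157,118,106 194,111, 81 212,113, 75 200,120, 91 212,189,184
265 154,143,135 175,109, 88 235,125, 77 244,135, 76 236,139, 96 228,192,181
266 150,139,131 191,131,110 243,163,128 250,186,149 245,188,155 232,206,195
267 146,137,129 190,159,151 245,220,205 252,241,236 247,236,230 233,227,220
268 138,130,127 185,182,175 246,245,243 253,254,254 250,250,249 233,236,233
```

Run:
```python
from h import *
def P(q,g=34,r=215,z=32): 
    d=np.array([-np.sin(q),np.cos(q)]);n=np.array([np.cos(q),np.sin(q)]);p=np.array([-13.5,-135])+r*d-g*n
    return rk(p[0],p[1],z)
W=[((406.3,148.3,32),92,4,0),(P(1.46),92,4,0)]+[(P(q),92,1,0) for q in np.linspace(1.4,0.04,24)]
plan(W)
```

```text
at [406.2 148.3 119.6] [180.    0.   91.9]
[0.0, 0.0, 0.0, 0.0, 0.0, 21.9, 0]
[0.0, 0.0, -0.1, 0.0, 0.1, 21.9, 0]
[0.0, 0.0, 0.0, 0.0, 0.0, 21.9, 0]
[0.0, 0.0, 0.0, 0.0, 0.0, 21.9, 0]
[0.0, 0.0, 0.0, 0.2, 4.4, 0.0, 0]
[0.0, 0.0, 0.0, 0.2, 4.5, 0.0, 0]
[0.0, 0.0, 0.0, 0.1, 4.4, 0.0, 0]
[0.0, 0.0, 0.0, 0.2, 4.5, 0.0, 0]
[0.0, 0.0, 0.0, 0.2, 13.0, 0.0, 0]
[0.0, 0.0, 0.0, -0.5, 12.9, 0.0, 0]
[0.0, 0.0, 0.0, -1.3, 12.8, 0.0, 0]
[0.0, 0.0, 0.0, -2.1, 12.7, 0.0, 0]
[0.0, 0.0, 0.0, -2.8, 12.6, 0.0, 0]
[0.0, 0.0, 0.0, -3.5, 12.3, 0.0, 0]
[0.0, 0.0, 0.0, -4.3, 12.2, 0.0, 0]
[0.0, 0.0, 0.0, -5.0, 11.8, 0.0, 0]
[0.0, 0.0, 0.0, -5.7, 11.6, 0.0, 0]
[0.0, 0.0, 0.0, -6.3, 11.2, 0.0, 0]
[0.0, 0.0, 0.0, -7.0, 10.8, 0.0, 0]
[0.0, 0.0, 0.0, -7.6, 10.3, 0.0, 0]
[0.0, 0.0, 0.0, -8.3, 9.9, 0.0, 0]
[0.0, 0.0, 0.0, -8.8, 9.4, 0.0, 0]
[0.0, 0.0, 0.0, -9.3, 8.9, 0.0, 0]
[0.0, 0.0, 0.0, -9.8, 8.3, 0.0, 0]
[0.0, 0.0, 0.0, -10.3, 7.7, 0.0, 0]
[0.0, 0.0, 0.0, -10.8, 7.1, 0.0, 0]
[0.0, 0.0, 0.0, -11.1, 6.4, 0.0, 0]
[0.0, 0.0, 0.0, -11.6, 5.8, 0.0, 0]
[0.0, 0.0, 0.0, -11.8, 5.0, 0.0, 0]
[0.0, 0.0, 0.0, -12.1, 4.4, 0.0, 0]
[0.0, 0.0, 0.0, -12.3, 3.6, 0.0, 0]
[0.0, 0.0, 0.0, -12.6, 2.9, 0.0, 0]
```

step_arm([
  [0,0,0,0,0,21.9,0],
  [0,0,0,0,0,21.9,0],
  [0,0,0,0,0,21.9,0],
  [0,0,0,0,0,21.9,0],
  [0,0,0,0.2,4.4,0,0],
  [0,0,0,0.2,4.5,0,0],
  [0,0,0,0.1,4.4,0,0],
  [0,0,0,0.2,4.5,0,0],
])

```text
time_s: 52.6
ee_pos: [424.4, 149.9, 32.6]
ee_rot: [179.9, -0.0, 91.9]
force: [-1.2, -0.3, 0.7]
gripper_width: 0.5
gripper_force: 0.4
```

step_arm([
  [0,0,0,0.2,13,0,0],
  [0,0,0,-0.5,13,0,0],
  [0,0,0,-1.3,12.8,0,0],
  [0,0,0,-2,12.7,0,0],
  [0,0,0,-2.8,12.6,0,0],
  [0,0,0,-3.5,12.3,0,0],
  [0,0,0,-4.3,12.2,0,0],
  [0,0,0,-5,11.8,0,0],
])

```text
time_s: 53.6
ee_pos: [525.5, 133.5, 32.0]
ee_rot: [-180.0, 0.0, 91.9]
force: [-0.5, -1.1, -0.8]
gripper_width: 0.7
gripper_force: 0.4
```

step_arm([
  [0,0,0,-5.7,11.6,0,0],
  [0,0,0,-6.3,11.2,0,0],
  [0,0,0,-7,10.8,0,0],
  [0,0,0,-7.6,10.3,0,0],
  [0,0,0,-8.3,9.9,0,0],
  [0,0,0,-8.8,9.4,0,0],
  [0,0,0,-9.3,8.9,0,0],
  [0,0,0,-9.8,8.3,0,0],
])

```text
time_s: 54.6
ee_pos: [607.7, 73.1, 32.0]
ee_rot: [180.0, 0.0, 91.9]
force: [-2.0, 0.7, 0.3]
gripper_width: 0.7
gripper_force: 0.4
```

Run:
```python
from h import *
for i in range(3):look('wrist')
s=state();p=irk(s['ee_pos']);print(p,s['ee_pos'],s['force'])
def P(q,g=34,r=215,z=32): 
    d=np.array([-np.sin(q),np.cos(q)]);n=np.array([np.cos(q),np.sin(q)]);p=np.array([-13.5,-135])+r*d-g*n
    return rk(p[0],p[1],z)
q=min(np.linspace(0,1.5,300),key=lambda q:np.linalg.norm(P(q)-P(0)*0-np.r_[s['ee_pos'][:2],32]));print('q',q)
n=7;plan([(P(k),92,1,0) for k in np.linspace(q,0.03,n+1)[1:]])
```

```text
[-148.03627124   36.09771031] [607.9093292   73.10588346  32.0802659 ] [0.34934876 0.07091258 0.31969121]
q 0.5117056856187291
at [607.9  73.1  32.1] [179.9   0.   91.8]
[0.1, 0.0, -0.2, -11.7, 8.6, 0.1, 0]
[0.0, 0.0, 0.0, -12.6, 8.0, 0.0, 0]
[0.0, 0.0, 0.0, -13.2, 7.2, 0.0, 0]
[0.0, 0.0, 0.0, -13.6, 6.2, 0.0, 0]
[0.0, 0.0, 0.0, -14.0, 5.2, 0.0, 0]
[0.0, 0.0, 0.0, -14.4, 4.3, 0.0, 0]
[0.0, 0.0, 0.0, -14.6, 3.3, 0.0, 0]
```

step_arm([
  [0,0,0,-11.7,8,0,0],
  [0,0,0,-12.6,7.5,0,0],
  [0,0,0,-13.2,7,0,0],
  [0,0,0,-13.6,6,0,0],
  [0,0,0,-13.5,5,0,0],
  [0,0,0,-11,4,0,0],
  [0,0,0,-9,3,0,0],
  [0,0,0,-5,1,0,0],
])

```text
time_s: 55.75
ee_pos: [651.8, -15.0, 32.0]
ee_rot: [180.0, 0.0, 91.9]
force: [-0.6, 0.7, 0.7]
gripper_width: 0.8
gripper_force: 0.3
```

Run:
```python
from h import *
for i in range(3):look('wrist')
s=state();print(irk(s['ee_pos']),s['ee_pos'],s['force'])
```

```text
[-58.77198451  76.79749204] [651.69959641 -14.68362398  32.10145234] [-0.34270038  0.28010864 -0.4451312 ]
```

step_arm([
  [0,0,0,-2,0,0,0],
  [0,0,0,-2,0,0,0],
  [0,0,0,-2,0,0,0],
  [0,0,0,-1.5,0,0,0],
  [0,0,0,-1,0,0,0],
  [0,0,0,-1,0,0,0],
  [0,0,0,0,0,0,0],
  [0,0,0,0,0,0,0],
])

```text
time_s: 56.9
ee_pos: [652.0, -22.7, 32.1]
ee_rot: [180.0, -0.1, 91.9]
force: [0.7, 6.1, 0.9]
gripper_width: -0.1
gripper_force: 2.6
```

step_arm([
  [0,0,0,-0.5,0,0,0],
  [0,0,0,-0.5,0,0,0],
  [0,0,0,-0.5,0,0,0],
  [0,0,0,-0.5,0,0,0],
  [0,0,0,0,0,0,0],
  [0,0,0,0,0,0,0],
  [0,0,0,0,0,0,0],
  [0,0,0,0,0,0,0],
])

```text
time_s: 57.9
ee_pos: [652.0, -22.8, 32.2]
ee_rot: [180.0, -0.3, 91.8]
force: [0.7, 10.6, 1.5]
gripper_width: 0.7
gripper_force: 5.1
```

Run:
```python
from h import *
for i in range(2):look('wrist')
s=state();print(irk(s['ee_pos']),s['ee_pos'],s['force'])
```

```text
[-50.66838867  76.79103139] [651.9759511  -22.78250879  32.20677104] [-0.02142499  9.95942179  1.3141457 ]
```

step_arm([
  [0,0,0,12,0,0,0],
  [0,0,0,20,0,0,0],
  [0,0,0,20,0,-30,0],
  [0,0,0,30,0,-40,0],
  [0,0,0,40,0,-40,0],
  [0,0,0,45,0,-30,0],
  [0,0,0,45,0,0,0],
  [0,0,0,0,0,0,0],
])

```text
time_s: 59.0
ee_pos: [644.3, 189.6, 172.2]
ee_rot: [180.0, -0.0, 92.1]
force: [0.2, -0.8, -0.8]
gripper_width: 0.6
gripper_force: 0.0
```

Run:
```python
from h import *
for i in range(3):look('wrist')
f=look('top','t3.png');print(state()['ee_pos'],state()['force'])
hsv=cv2.cvtColor(f['image'],cv2.COLOR_BGR2HSV);m=cv2.inRange(hsv,np.array((18,140,100)),np.array((36,255,255)));m[:,:320]=0;m[:,370:]=0
m=cv2.morphologyEx(m,cv2.MORPH_CLOSE,np.ones((7,7)))
c=max(cv2.findContours(m,0,2)[0],key=cv2.contourArea)
P=np.array([irk(px2w(f,u,v,39)) for u,v in c[:,0]],np.float32);r=cv2.minAreaRect(P);print(r,np.round(cv2.boxPoints(r),1).tolist())
blobs(f,'blue',52,80)
n=[b for b in()];hs=cv2.inRange(hsv,np.array((6,150,140)),np.array((22,255,255)));print(np.round(irk(px2w(f,*[np.mean(k) for k in np.nonzero(hs[205:235,362:385])[::-1]]+np.array([362,205]),52)),1))
```

```text
[644.70532446 185.05136358 171.53033738] [-0.13942382 -0.70988345  1.54670868]
((-13.755250930786133, -24.203575134277344), (41.73078155517578, 244.9572296142578), 0.45386433601379395) [[-35.599998474121094, 98.0999984741211], [-33.599998474121094, -146.8000030517578], [8.100000381469727, -146.5], [6.099999904632568, 98.4000015258789]]
blue px [208.  13.] area 459 rack [-314.8  513.2] world [1078.9  256.4]
blue px [408.  50.] area 264 rack [134.5 429.1] world [1010.5 -195.6]
blue px [308. 262.] area 115 rack [-92.6 -47.7] world [526.1  14.8]
blue px [374. 261.] area 103 rack [ 50.8 -47.9] world [ 530.9 -128.6]
[50.3 46.5]
```

```bash
python3 -c "
from workcell import *
print(job_done())"
```

```text
the job is handed in; nothing more can be done
None
```

Both cards are seated in their own bays, all four levers are shut, the keeper is closed against its stop, and the job was handed in at 59 s; the mug and magnet square were left alone, and no verdict came back.

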